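# Put the dried bento boxes away in the lidded chest

## Robot

A 6-joint arm with a two-finger parallel gripper is mounted at the origin on the work surface. World frame = base frame: x ahead of the robot, y to its left, z up, the work surface at z = 0. Lengths are in m, angles in rad, forces in N, time in s.
With the tool pointing down it reaches from about 0.225 to 0.875 m from the base axis. Payload 3.4 kg.
Tool frame: the origin (TCP) lies at the very end of the fingers, on their centre line; the grasp point (between the pads) lies 19 mm behind it; z points along the fingers, x is the direction in which the jaws open and shut, and the axes are right-handed (so a half turn about z gives the same grasp; the last joint's range is limited). The gripper opens to 85 mm and grips with 20 to 120 N. Pads are 22 mm wide; open, the fingers measure 114 mm over their backs; the gripper's body (76 mm by 85 mm) begins 54 mm behind the grasp point. The pads swing forward as they close: fully open they stand 13 mm farther back than shut.
Start: joints at [-1.268, 0.276, 1.505, -0, 1.361, -0.121], TCP at [0.236, -0.524, 0.231] pointing down, gripper open.
Joint ranges: [-2.89, 2.89], [-0.75, 2.08], [0.22, 2.7], [-1.18, 4.32], [0.11, 2.71], [-2.7, 2.7]. Speed limits (rad/s): [2.57, 2.57, 3.14, 3.14, 3.14, 3.14].

## Interface

Orientations are given as a unit quaternion [w, x, y, z].
In Python, from rig import manip gives the robot as it stands.
- The arm moves only by the tool send_rows, never from a script. Its argument "increments" is a list of rows, each a list of 5 numbers: the opening, from 0 (shut) to 1 (fully open), then the shift along the tool's x, y, z in m, then the turn about the tool's z in rad. A call has 1 to 8 rows; each row shifts and turns the commanded pose from where the row before left it, along the tool's axes as they then stand; what a row does not reach is not made up. A row lasts 1/8 s, in which the tool goes at most 62.5 mm and 10.7 degrees, less where a joint would pass 70% of its speed; a pose out of reach is approached as far as the arm can. A call is refused whole if a number of a shift passes 0.0625 or a number of a turn 0.188, either way. A call with a gripper value outside its range is refused whole. The fingers move at their own pace and stop on an object; "squeeze" is the grip in N (left out, the last holds). Time passes only in rows, so rows that do not move let the fingers close. It gives the time, the measured TCP pose, the force and the opening at its end, in the units of the state.
- manip.get_state(): the state, without advancing time (a new reading comes with each control period).
- manip.get_image(name): name is "scene" or "top" or "wrist"; returns the picture (420x560x3 uint8, red, green, blue); there is no depth.
- manip.calibration(name): a dict with "fx", "fy", "cx", "cy" (pixels), "distortion" ([k1, k2, p1, p2, k3] as OpenCV has them; the pictures are not rectified), "camera_from_world" (4x4, takes a point from world to camera coordinates). Camera axes: x right, y up, looking along -z (the intrinsics and any distortion apply to the point x, -y, -z); pixel columns grow to the right and rows downward; lengths in m; the calibration is good to about 2 mm. A picture is of the moment at which its call begins: read the wrist's pose just before it. calibration takes no time and is no camera call; for the wrist camera it gives the pose at the moment of the call.
- manip.sign_off(): hands the job in, once; it reports no verdict.
The state is a dict: "clock": time; "qpos": joint angles; "qd": joint speeds; "effort": joint torques, N m; "position": TCP position; "ee_rot": TCP orientation; "contact_force": force on the tool from outside, world axes, zero at the start; "moment": the same for the moment, N m; "width": finger opening in m.
Only numpy, scipy, OpenCV 4.12 (cv2) and the standard library are available. Lean on these libraries where they do the work, as an engineer would, in place of code of your own. Each camera call takes 0.05 s, during which the arm holds its last target.

## Task

First slide the dryer's clear door fully open and raise the chest's lid by its bar until the folding stay snaps straight and locks, then move every mustard-yellow bento box from the dryer into the chest, each standing upright and flat on its floor, while the lid stands on its locked stay. When all are in, break the stay at its red knee and let the lid down gently until it is fully shut (no slamming), and slide the dryer door fully shut again. Leave the pitcher, bowl, tongs and spatula where they are.

Things in the scene. Friction and masses are not known exactly. Their poses are not given: they have to be found in the camera images.
- chest: grey open storage chest, fixed to the table, on the robot's left; outside 282 (x) x 192 (y) x 90 mm high, walls and floor 6 mm. Origin: centre of its underside on the table; z up, y away from the robot, x to the robot's right. The lid hinges on the top edge of its +y side (far from the robot), the lid's bar is on its -y side (near), and the folding stay is outside its -x end (the robot's left)
- chest_floor (a point): point on the chest's inner floor (270 x 180 mm), 6 mm above the table, 29 mm to -y of the chest's middle. Boxes may stand anywhere on the floor; a row along the chest's x through this point, the boxes' long sides along y, leaves room for a gripper beside the raised lid, which leans 8 deg over the chest
- lid (a joint): angle of the chest's white lid (282 x 192 x 10 mm, 0.8 kg): 0 shut, grows as it is raised. The stay is straight at 1.43 rad, the highest the lid should go; locked, the lid rests at about 1.42. The hinge is heavily damped (2 N m s/rad) but holds nothing: let go unlocked, the lid sinks softly by itself, in 5 to 8 s, all the way shut
- lid_bar (a point): centre of the lid's black round grip bar: 12 mm thick, 110 mm free length, parallel to the hinge (chest's x), 48 mm out from the lid's free edge in its mid-plane; 95 mm above the table when shut, 330 mm when raised; swings at 240 mm radius about lid_hinge. A gripper pointing down, closing along the chest's y, can hold it through the whole swing while it turns in the grip
- lid_hinge (a point): point on the lid's hinge axis (chest's x direction) at the middle of the lid, 95 mm above the table. Opening swings the lid up and over towards the chest's +y
- stay_knee (a joint): knee of the two-link folding stay: 0 folded (lid shut), 2.23 rad both links in one straight line, 2.44 rad at its stop = locked past straight. A light spring (0.04 N m) pushes it towards locked: it snaps over by itself when the lid is raised all the way and then let go. Pushed back below 1.5 rad, it lets the lid sink by its own weight
- knee_knob (a point): middle of the free part of the red round knob on the stay's knee: 18 mm thick, along the chest's x; 18 mm of knob lie on the -x side of this point, which is 60 mm off the chest's end. Locked, it is 126 mm above the table and 77 mm from the hinge line. To break the stay push it about 45 mm in direction 0.59 chest's +y, 0.81 down (a few newtons). With the lid shut it is about 19 mm above the table
- dryer: white dish dryer, fixed to the table, on the robot's right: an open well, 332 (x) x 192 (y) x 68 mm outside, walls and floor 6 mm, and on its -y side a closed fan housing of the same height, 200 mm long, over which the door slides; low kerbs (12 mm wide, 10 mm high) run inside the well along its two x ends. Origin: centre of the well's underside; z up
- dryer_door (a joint): travel of the dryer's clear flat sliding door (330 x 192 x 6 mm, 70 to 76 mm above the table): 0 fully shut over the well, grows as it slides towards the dryer's -y; stop at 0.186 m, fully open. Slides with about 1.5 N of friction and stays where it is left; starts a little ajar or shut
- door_grip (a point): point in the door's black upright grip block, 60 (x) x 14 (y) x 36 mm high, standing on the door near its +y edge; the point is on the block's middle line, 12 mm below its top, 24 mm above the door's top, 100 mm above the table
- bento0: closed mustard-yellow bento box, about 0.12 kg, may be absent: body 56 (x) x 92 (y) x 36 mm high with an upright grip rib on top, 12 (x) x 60 (y) x 24 mm high, 60 mm high over all. Origin: centre of its underside; z up. Starts upright on the floor of the dryer's well
- bento1: closed mustard-yellow bento box, about 0.12 kg, may be absent: body 56 (x) x 92 (y) x 36 mm high with an upright grip rib on top, 12 (x) x 60 (y) x 24 mm high, 60 mm high over all. Origin: centre of its underside; z up. Starts upright on the floor of the dryer's well
- bento2: closed mustard-yellow bento box, about 0.12 kg, may be absent: body 56 (x) x 92 (y) x 36 mm high with an upright grip rib on top, 12 (x) x 60 (y) x 24 mm high, 60 mm high over all. Origin: centre of its underside; z up. Starts upright on the floor of the dryer's well
- bento3: closed mustard-yellow bento box, about 0.12 kg, may be absent: body 56 (x) x 92 (y) x 36 mm high with an upright grip rib on top, 12 (x) x 60 (y) x 24 mm high, 60 mm high over all. Origin: centre of its underside; z up. Starts upright on the floor of the dryer's well
- pitcher: glass soy pitcher, 107 mm high, bystander; origin under its centre
- bowl: small white bowl with a grey clip-on lid, 96 mm across, 52 mm high, bystander; origin under its centre
- tongs: steel tongs lying flat, 220 mm long, bystander; origin at the middle
- spatula: wooden spatula lying flat, 240 mm long, bystander; origin at the middle

How it is judged:
On the way, in this order (a step that is already met when the one before it is completed fails the run):
1. the dryer door is fully open and the lid is up on its locked stay, both at once (value of joint dryer_door above 0.172 m and value of joint lid above 1.36 rad and value of joint stay_knee above 2.3 rad), for 0.2 s.
2. every bento box stands upright on the chest's floor, the lid still up on its locked stay (x of bento0 in the frame of chest between -0.12 and 0.12 m and y of bento0 in the frame of chest between -0.075 and 0.075 m and z of bento0 in the frame of chest between 0 and 0.013 m and angle between each of bento0, bento1, bento2, bento3's own z axis and vertical below 0.12 rad and linear speed of each of bento0, bento1, bento2, bento3 below 0.03 m/s and x of bento1 in the frame of chest between -0.12 and 0.12 m and y of bento1 in the frame of chest between -0.075 and 0.075 m and z of bento1 in the frame of chest between 0 and 0.013 m and x of bento2 in the frame of chest between -0.12 and 0.12 m and y of bento2 in the frame of chest between -0.075 and 0.075 m and z of bento2 in the frame of chest between 0 and 0.013 m and x of bento3 in the frame of chest between -0.12 and 0.12 m and y of bento3 in the frame of chest between -0.075 and 0.075 m and z of bento3 in the frame of chest between 0 and 0.013 m and value of joint lid above 1.36 rad and value of joint stay_knee above 2.3 rad), for 0.2 s.
3. the stay's knee has been broken and the lid is shut (value of joint lid below 0.04 rad and value of joint stay_knee below 0.25 rad), for 0.2 s.
At the end, for the whole second after the job is handed in: every bento box present is inside the chest, upright (within 0.12 rad) on its floor (underside within 7 mm of it) and at rest; the lid is shut (within 0.04 rad) with its stay folded; the dryer door is shut to within 6 mm (all of step 3 and x of bento0 in the frame of chest between -0.12 and 0.12 m and y of bento0 in the frame of chest between -0.075 and 0.075 m and z of bento0 in the frame of chest between 0 and 0.013 m and angle between each of bento0, bento1, bento2, bento3's own z axis and vertical below 0.12 rad and linear speed of each of bento0, bento1, bento2, bento3 below 0.03 m/s and x of bento1 in the frame of chest between -0.12 and 0.12 m and y of bento1 in the frame of chest between -0.075 and 0.075 m and z of bento1 in the frame of chest between 0 and 0.013 m and x of bento2 in the frame of chest between -0.12 and 0.12 m and y of bento2 in the frame of chest between -0.075 and 0.075 m and z of bento2 in the frame of chest between 0 and 0.013 m and x of bento3 in the frame of chest between -0.12 and 0.12 m and y of bento3 in the frame of chest between -0.075 and 0.075 m and z of bento3 in the frame of chest between 0 and 0.013 m and value of joint dryer_door below 0.006 m); the robot touches nothing.
It fails at once if the lid is slammed (comes down faster than 1.5 rad/s) (velocity of joint lid below -1.5 rad/s).
It fails at once if the pitcher, bowl, tongs or spatula is shifted by more than 4 cm (distance of any of pitcher, bowl, tongs, spatula from where it was at the start of the episode above 0.04 m).
It fails at once if the pitcher or bowl is tipped over (angle between any of pitcher, bowl's own z axis and vertical above 0.6 rad).
Of bento0, bento1, bento2, bento3 only 2 to 4 are there at a start; the rules pass over those that are not, and their reading is None.
At some moment in a run one of bento0, bento1, bento2, bento3 may be knocked a few centimetres aside while the robot is not near it.
Once in a run the grip may slacken for a moment while it holds something.
It also fails if it takes over 210 s, if anything falls off the work surface, if the arm or the gripper's body presses on something with over 40 N, if the wrist force passes 120 N, or if a joint passes its speed limit or range.

## Working session

There is one attempt and no reset: what is moved stays moved. The work goes in short steps, Python scripts to look and compute and a tool call to move; the robot and the scene stay as the last step left them, time stands still between calls to the robot, and variables do not carry over. Pictures are saved under pics/ and viewed, and the job is handed in when it is done.

Besides the shell and the picture viewer there is one more tool, called as name(argument=value, ...), one argument or row to a line, values as JSON. send_rows: Moves the arm, as the interface text tells. Its arguments: {"type":"object","properties":{"increments":{"type":"array","items":{"type":"array","items":{"type":"number"}}},"squeeze":{"type":"number"}},"required":["increments"]}

```bash
ls; mkdir -p pics
cat > h.py <<'E'
import numpy as np, cv2
from rig import manip
def save(name,fn):
    im=manip.get_image(name); cv2.imwrite('pics/'+fn,im[:,:,::-1]); return im
def K(c): return np.array([[c['fx'],0,c['cx']],[0,c['fy'],c['cy']],[0,0,1.]])
def ray(c,uv):
    p=cv2.undistortPoints(np.array([[uv]],float),K(c),np.array(c['distortion'],float))[0,0]
    T=np.array(c['camera_from_world']);R=T[:3,:3];t=T[:3,3]
    d=R.T@np.array([p[0],-p[1],-1.]);o=-R.T@t
    return o,d/np.linalg.norm(d)
def atz(c,uv,z):
    o,d=ray(c,uv);return o+d*(z-o[2])/d[2]
def tri(rs):
    A=np.zeros((3,3));b=np.zeros(3)
    for o,d in rs:
        P=np.eye(3)-np.outer(d,d);A+=P;b+=P@o
    x=np.linalg.solve(A,b);return x,[float(np.linalg.norm((np.eye(3)-np.outer(d,d))@(x-o))) for o,d in rs]
def proj(c,p):
    T=np.array(c['camera_from_world']);q=T[:3,:3]@np.array(p,float)+T[:3,3]
    q=np.array([[q[0],-q[1],-q[2]]])
    return cv2.projectPoints(q,np.zeros(3),np.zeros(3),K(c),np.array(c['distortion'],float))[0].ravel()
E
python3 - <<'E'
from h import *
s=manip.get_state();print(s)
for n in('scene','top','wrist'):
    save(n,n+'0.png');c=manip.calibration(n);T=np.array(c['camera_from_world']);print(n,c['fx'],c['distortion'],-T[:3,:3].T@T[:3,3])
E
```

```text
pics
{'clock': 0.0, 'qpos': array([-1.26800043e+00,  2.76616522e-01,  1.50611539e+00,  2.48473487e-05,
        1.36068188e+00, -1.21024538e-01]), 'qd': array([-0.00106666,  0.00206381,  0.00067917, -0.00075707,  0.00073953,
        0.0018724 ]), 'effort': array([-9.92474634e-04, -4.16771686e+01, -2.45804483e+01,  5.96083942e-05,
        1.11713944e-02, -4.89907293e-06]), 'position': array([ 0.23630351, -0.52364047,  0.23043449]), 'ee_rot': array([-5.92107497e-04,  8.40011890e-01, -5.42567227e-01, -6.91874250e-04]), 'contact_force': array([0.06718807, 0.07292563, 0.10833279]), 'moment': array([-0.0308324 ,  0.00277337, -0.04413999]), 'width': 0.08488699656436599}
scene 507.5979371550715 [-0.02062727  0.          0.          0.          0.        ] [1.20393148 0.44663772 1.04163722]
top 431.22380316479627 [-0.04909241  0.          0.          0.          0.        ] [0.40129087 0.06790125 1.13686165]
wrist 337.6330597063242 [0.00803698 0.         0.         0.         0.        ] [ 0.30670547 -0.49179149  0.37325291]
```

View pics/scene0.png

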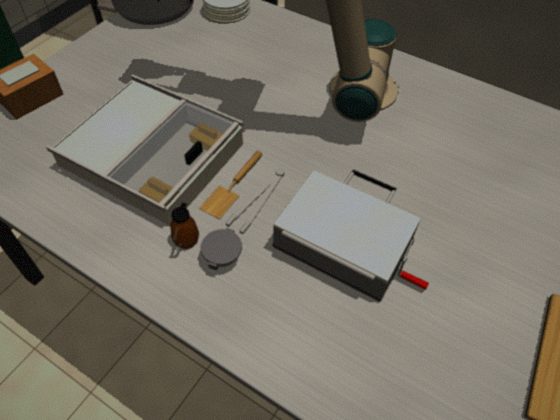

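View pics/top0.png

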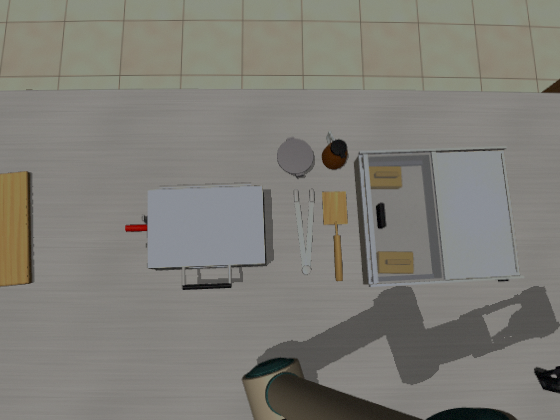

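View pics/wrist0.png

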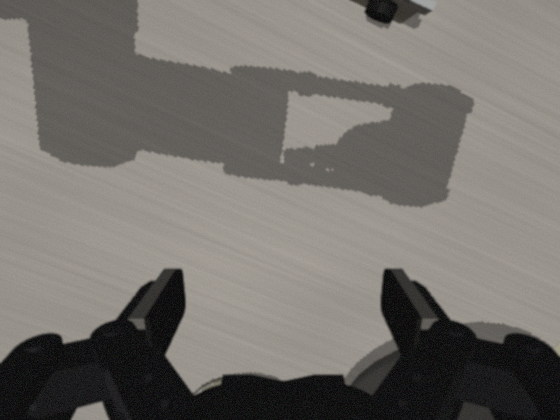

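The top view shows the dryer at right, with its well at columns 360-440 under the clear door and the grip block at (381,215). There are two boxes, at (386,178) and (396,262). The chest is at (207,228), its bar at (207,287) and the red knob at (137,228). Next I'll enlarge these areas to get exact pixel positions.

Run:
```python
import cv2
t=cv2.imread('pics/top0.png');s=cv2.imread('pics/scene0.png')
cv2.imwrite('pics/c1.png',cv2.resize(t[140:300,350:530],None,fx=4.2,fy=3.75,interpolation=cv2.INTER_CUBIC)) 
cv2.imwrite('pics/c1.png',cv2.resize(t[140:290,350:530],None,fx=4,fy=4,interpolation=cv2.INTER_CUBIC)) 
cv2.imwrite('pics/c2.png',cv2.resize(t[170:300,120:280],None,fx=4,fy=4,interpolation=cv2.INTER_CUBIC)) 
cv2.imwrite('pics/c3.png',cv2.resize(s[70:220,40:250],None,fx=3.8,fy=3.8,interpolation=cv2.INTER_CUBIC)) 
cv2.imwrite('pics/c4.png',cv2.resize(s[160:300,260:440],None,fx=4,fy=4,interpolation=cv2.INTER_CUBIC))
```

```text
(no output)
```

View pics/c1.png

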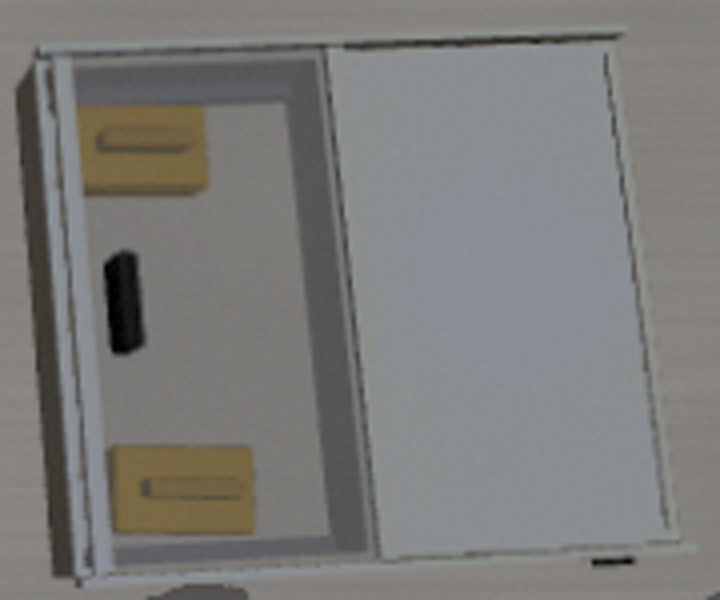

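View pics/c2.png

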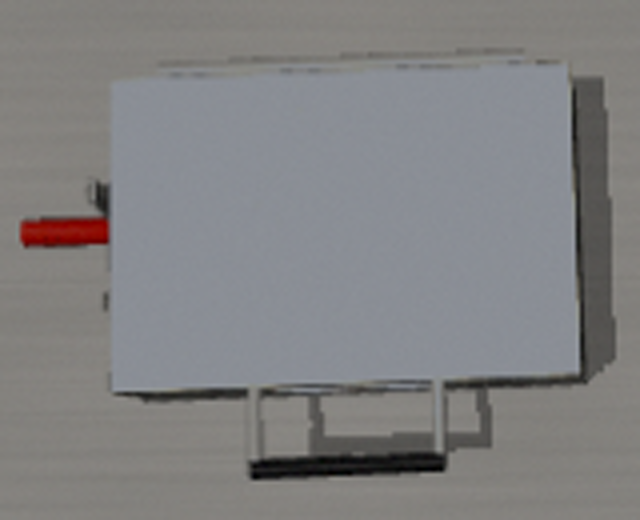

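View pics/c3.png

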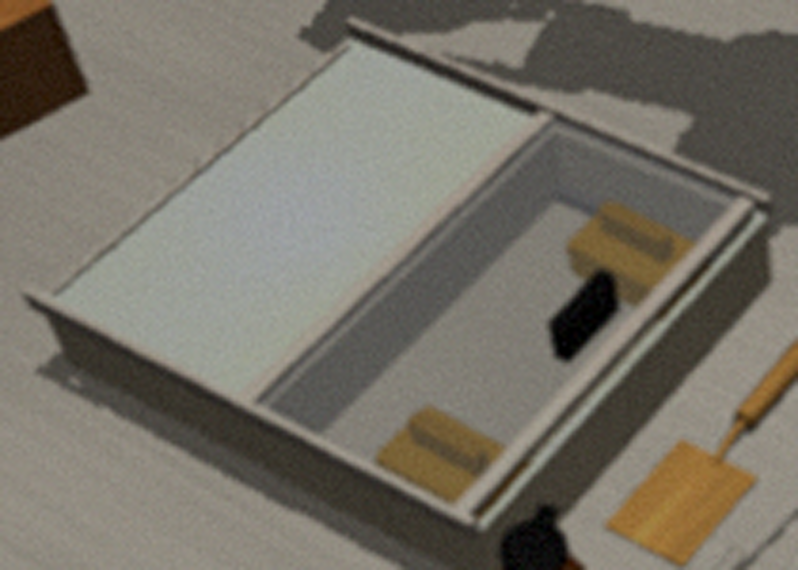

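View pics/c4.png

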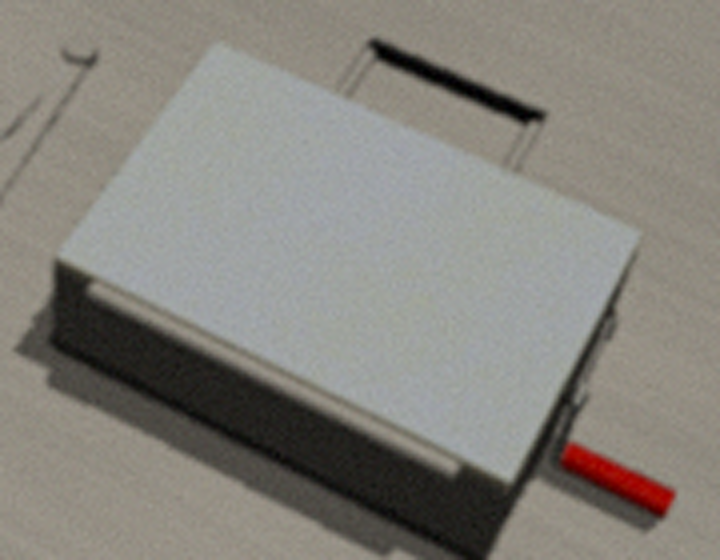

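Run:
```python
from h import *
ct=manip.calibration('top');cs=manip.calibration('scene')
T=lambda o,p,f:(o[0]+p[0]/f-.4,o[1]+p[1]/f-.4)
def m(n,pt,ps,ot,fs,os):
    a=ray(ct,T(ot,pt,4));b=ray(cs,T(os,ps,fs));x,e=tri([a,b]);print(n,x.round(4),np.round(e,4)); return x
C=((120,170),4,(260,160))
for n,pt,ps in [('bar',(347,466),(458,81)),('barL',(250,470),(545,116)),('barR',(445,463),(372,46)),('FL',(111,82),(512,485)),('FR',(568,62),(57,260)),('NR',(581,376),(220,43)),('NL',(112,390),(640,235)),('knobend',(22,233),(670,505))]:
    m(n,pt,ps,*C)
D=((350,140),3.8,(40,70))
for n,pt,ps in [('grip',(124,303),(585,315)),('stripF',(60,58),(465,515)),('stripN',(105,570),(750,200)),('houseF',(335,47),(252,400)),('houseN',(380,558),(545,120)),
 ('boxF rib',(147,140),(448,443)),('boxN rib',(192,488),(637,235)),('railFend',(622,33),(28,295)),('boxF cornr',(205,108),(378,455)),('boxN corner',(252,448),(568,245))]:
    m(n,pt,ps,*D)
```

```text
bar [0.3997 0.219  0.0979] [0.0001 0.0001]
barL [0.3977 0.2757 0.1004] [0.0001 0.0001]
barR [0.4011 0.1611 0.0951] [0.0001 0.0001]
FL [0.6338 0.3675 0.0966] [0.0008 0.0008]
FR [0.6451 0.0875 0.0973] [0. 0.]
NR [0.4518 0.0808 0.0958] [0.0009 0.0009]
NL [0.4456 0.3591 0.0975] [0.0008 0.0008]
knobend [0.5507 0.4424 0.0215] [0.0014 0.0014]
grip [ 0.5686 -0.2061  0.0955] [0.0002 0.0002]
stripF [ 0.7315 -0.1765  0.0748] [0.0007 0.0007]
stripN [ 0.4052 -0.1901  0.0799] [0.001 0.001]
houseF [ 0.7379 -0.3552  0.0784] [0.0018 0.0018]
houseN [ 0.4122 -0.3697  0.0718] [0.003 0.003]
boxF rib [ 0.6825 -0.2366  0.0559] [0.0002 0.0002]
boxN rib [ 0.4564 -0.2554  0.0516] [0.0005 0.0005]
railFend [ 0.7514 -0.5543  0.0744] [0.0003 0.0003]
boxF cornr [ 0.7081 -0.2804  0.0404] [0.0006 0.0006]
boxN corner [ 0.4825 -0.3001  0.0386] [0.0002 0.0002]
```

```bash
cat >> h.py <<'E'
def yaw(s=None):
    s=s or manip.get_state();w,x,y,z=s['ee_rot']
    return np.arctan2(2*(x*y+w*z),1-2*(y*y+z*z))
def plan(p,th=None):
    s=manip.get_state();t0=yaw(s);th=t0 if th is None else th
    d=np.array(p)-s['position'];tx=np.array([np.cos(th),np.sin(th)]);ty=np.array([np.sin(th),-np.cos(th)])
    dth=(t0-th+np.pi)%(2*np.pi)-np.pi
    print('t',round(float(s['clock']),2),'pos',s['position'].round(4),'yaw',round(t0,4),'F',s['contact_force'].round(1),'w',round(s['width'],4),'q6',round(s['qpos'][5],2))
    print(' turn',round(dth,4),'then shift xyz',np.round([d[:2]@tx,d[:2]@ty,-d[2]],4))
E
python3 - <<'E'
from h import *
plan((0.5686,-0.2061,0.13),-1.529)
E
```

```text
t 0.15 pos [ 0.2364 -0.5238  0.2307] yaw -1.1469 F [-0.4 -0.1 -0.2] w 0.0854 q6 -0.12
 turn 0.3821 then shift xyz [-0.3035 -0.3452  0.1007]
```

send_rows(
  increments=[
    [1, 0, 0, 0, 0.127],
    [1, 0, 0, 0, 0.127],
    [1, 0, 0, 0, 0.128],
    [1, -0.04, -0.046, 0, 0],
    [1, -0.05, -0.057, 0, 0],
    [1, -0.05, -0.057, 0, 0],
    [1, -0.05, -0.057, 0, 0],
    [1, -0.05, -0.057, 0, 0],
  ],
  squeeze=35,
)

```text
clock: 1.15
position: [0.4628, -0.3082, 0.2311]
ee_rot: [0.0, 0.722, -0.692, 0.0]
contact_force: [0.1, -0.8, 0.1]
width: 0.0855
```

send_rows(
  increments=[
    [1, -0.04, -0.046, 0, 0],
    [1, -0.0235, -0.025, 0.0, 0],
    [1, 0, 0, 0.04, 0],
    [1, 0, 0, 0.04, 0],
    [1, 0, 0, 0, 0],
    [1, 0, 0, 0, 0],
  ],
)

```text
clock: 1.9
position: [0.5307, -0.2439, 0.1525]
ee_rot: [-0.0, 0.722, -0.692, 0.001]
contact_force: [0.6, -0.3, 0.7]
width: 0.0852
```

Run:
```python
from h import *
plan((0.5686,-0.2061,0.085),-1.529)
save('wrist','w1.png')
```

```text
t 1.9 pos [ 0.5307 -0.2439  0.1525] yaw -1.5292 F [ 0.6 -0.3  0.7] w 0.0852 q6 0.98
 turn -0.0002 then shift xyz [-0.0362 -0.0395  0.0675]
```

View pics/w1.png

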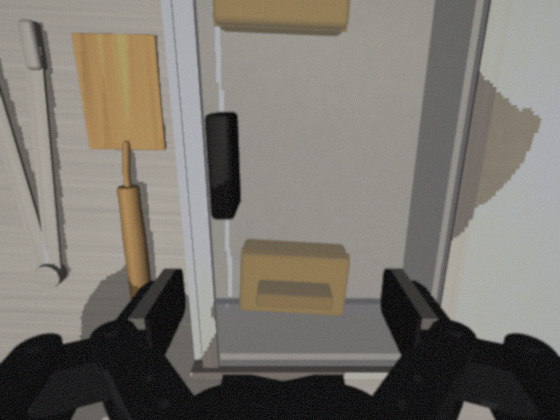

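The wrist view shows the block at (224,165) and both boxes under the door. I'll move over the block and grip it.

send_rows(
  increments=[
    [1, -0.018, -0.02, 0, 0],
    [1, -0.018, -0.0195, 0, 0],
    [1, 0, 0, 0.03, 0],
    [1, 0, 0, 0.0375, 0],
    [1, 0, 0, 0, 0],
    [0.1, 0, 0, 0, 0],
    [0, 0, 0, 0, 0],
    [0, 0, 0, 0, 0],
  ],
)

```text
clock: 2.95
position: [0.5686, -0.2061, 0.0853]
ee_rot: [-0.0, 0.722, -0.692, 0.001]
contact_force: [1.1, 0.5, 0.5]
width: 0.0325
```

send_rows(
  increments=[
    [0, 0, 0, 0, 0],
    [0, 0, 0, 0, 0],
    [0, 0.005, 0, 0, 0],
    [0, 0.01, 0, 0, 0],
  ],
)

```text
clock: 3.45
position: [0.5688, -0.22, 0.0847]
ee_rot: [-0.001, 0.722, -0.692, 0.0]
contact_force: [-0.8, 2.4, 6.7]
width: 0.0136
```

Run:
```python
from h import *
plan((0.5686,-0.2061,0.085),-1.529)
save('scene','s1.png')
```

```text
t 3.45 pos [ 0.5688 -0.22    0.0847] yaw -1.5288 F [-0.8  2.4  6.7] w 0.0136 q6 1.04
 turn 0.0002 then shift xyz [-0.0139 -0.0003 -0.0003]
```

View pics/s1.png

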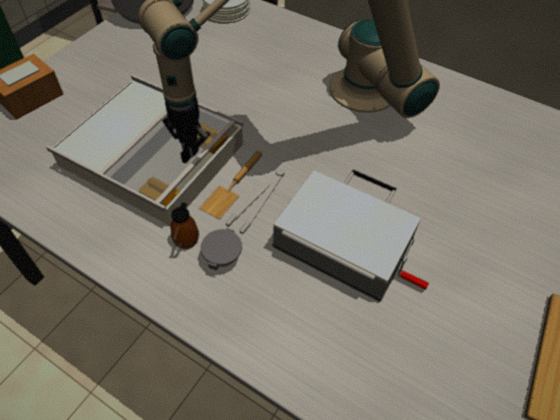

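Block held (13.6 mm) and the door follows.

send_rows(
  increments=[
    [0, 0.02, 0, 0, 0],
    [0, 0.025, 0, 0, 0],
    [0, 0.025, 0, 0, 0],
    [0, 0.025, 0, 0, 0],
    [0, 0.025, 0, 0, 0],
    [0, 0.02, 0, 0, 0],
  ],
)

```text
clock: 4.25
position: [0.5746, -0.3609, 0.0847]
ee_rot: [-0.001, 0.722, -0.692, 0.0]
contact_force: [0.6, 2.7, 6.3]
width: 0.0134
```

send_rows(
  increments=[
    [0, 0.01, 0, 0, 0],
    [0, 0.008, 0, 0, 0],
    [0, 0.005, 0, 0, 0],
    [0, 0, 0, 0, 0],
  ],
)

```text
clock: 4.75
position: [0.5755, -0.3841, 0.0848]
ee_rot: [-0.0, 0.722, -0.692, 0.001]
contact_force: [-1.5, 0.4, 4.9]
width: 0.0135
```

send_rows(
  increments=[
    [0, 0.003, 0, 0, 0],
    [0, 0.003, 0, 0, 0],
    [0, 0.002, 0, 0, 0],
    [0, 0, 0, 0, 0],
  ],
)

```text
clock: 5.25
position: [0.5754, -0.384, 0.0847]
ee_rot: [-0.004, 0.722, -0.692, -0.005]
contact_force: [-0.7, 16.6, 11.3]
width: 0.0132
```

At the stop (16.6 N, TCP y = −0.384). I'll release and rise.

send_rows(
  increments=[
    [0, -0.006, 0, 0, 0],
    [0.6, 0, 0, 0, 0],
    [0.8, 0, 0, 0, 0],
    [1, 0, 0, 0, 0],
    [1, 0, 0, -0.05, 0],
    [1, 0, 0, -0.06, 0],
    [1, 0, 0, -0.06, 0],
    [1, 0, 0, 0, 0],
  ],
)

```text
clock: 6.25
position: [0.5777, -0.3877, 0.2606]
ee_rot: [-0.0, 0.722, -0.692, 0.006]
contact_force: [-0.9, 0.2, -0.4]
width: 0.0855
```

Run:
```python
from h import *
plan((0.400,0.219,0.25),0.033)
save('scene','s2.png');save('top','t2.png')
```

```text
t 6.25 pos [ 0.5777 -0.3877  0.2606] yaw -1.5294 F [-0.9  0.2 -0.4] w 0.0855 q6 0.84
 turn -1.5624 then shift xyz [-0.1576 -0.6123  0.0106]
```

View pics/t2.png

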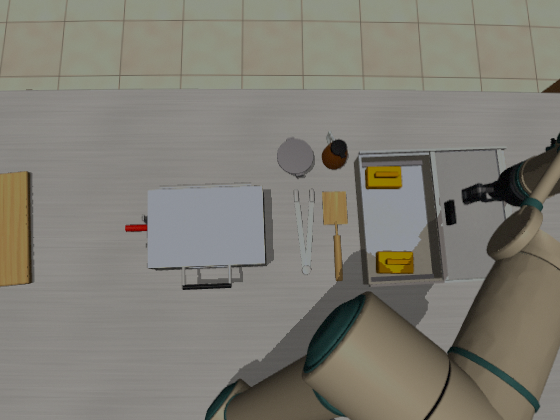

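Door is open and two boxes lie at (384,177) and (395,262). Now I'll move to the lid bar.

send_rows(
  increments=[
    [1, 0, 0, 0, -0.1736],
    [1, 0, 0, 0, -0.1736],
    [1, 0, 0, 0, -0.1736],
    [1, 0, 0, 0, -0.1736],
    [1, 0, 0, 0, -0.1736],
    [1, 0, 0, 0, -0.1736],
    [1, 0, 0, 0, -0.1736],
    [1, 0, 0, 0, -0.1736],
  ],
)

```text
clock: 7.35
position: [0.5745, -0.385, 0.2507]
ee_rot: [-0.002, 0.998, -0.067, -0.002]
contact_force: [-0.4, 0.5, -0.1]
width: 0.0852
```

send_rows(
  increments=[
    [1, 0, 0, 0, -0.1736],
    [1, -0.0143, -0.0557, 0, 0],
    [1, -0.0143, -0.0557, 0, 0],
    [1, -0.0143, -0.0557, 0, 0],
    [1, -0.0143, -0.0557, 0, 0],
    [1, -0.0143, -0.0557, 0, 0],
    [1, -0.0143, -0.0557, 0, 0],
    [1, -0.0143, -0.0557, 0, 0],
  ],
)

```text
clock: 8.35
position: [0.4604, 0.0025, 0.2516]
ee_rot: [-0.0, 1.0, 0.016, -0.002]
contact_force: [0.3, 0.7, -0.4]
width: 0.0855
```

send_rows(
  increments=[
    [1, -0.0143, -0.0557, 0, 0],
    [1, -0.0143, -0.0557, 0, 0],
    [1, -0.0143, -0.0557, 0, 0],
    [1, -0.0143, -0.0557, 0, 0],
    [1, 0, 0, 0, 0],
    [1, 0, 0, 0, 0],
  ],
)

```text
clock: 9.1
position: [0.397, 0.221, 0.2522]
ee_rot: [0.001, 1.0, 0.017, -0.001]
contact_force: [0.2, -0.5, -0.5]
width: 0.0854
```

Run:
```python
from h import *
plan((0.400,0.219,0.079),0.033)
save('wrist','w3.png')
c=manip.calibration('wrist');print(proj(c,(.4,.219,.095)),proj(c,(.398,.275,.095)),proj(c,(.402,.162,.095)))
```

```text
t 9.1 pos [0.397  0.221  0.2522] yaw 0.0343 F [ 0.2 -0.5 -0.5] w 0.0854 q6 0.32
 turn 0.0013 then shift xyz [0.0029 0.0021 0.1732]
[285.90696004 190.52121335] [285.89550599 127.99148668] [285.8821338  247.47907092]
```

View pics/w3.png

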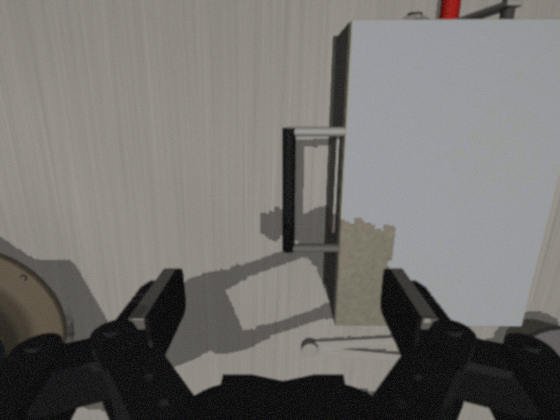

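Bar is at (289,189), 3 px right of the prediction, which is about 2 mm. I'll descend with the fingers half open so they clear the lid edge.

send_rows(
  increments=[
    [0.5, 0.004, 0.002, 0, 0],
    [0.45, 0, 0, 0.05, 0],
    [0.45, 0, 0, 0.05, 0],
    [0.45, 0, 0, 0.05, 0],
    [0.45, 0, 0, 0.026, 0],
    [0.45, 0, 0, 0, 0],
    [0, 0, 0, 0, 0],
    [0, 0, 0, 0, 0],
  ],
  squeeze=45,
)

```text
clock: 10.15
position: [0.4017, 0.2195, 0.0791]
ee_rot: [-0.0, 1.0, 0.016, 0.0]
contact_force: [-1.9, -0.6, 3.2]
width: 0.0103
```

send_rows(
  increments=[
    [0, 0, 0, 0, 0],
    [0, 0, 0, 0, 0],
    [0, 0, 0, 0, 0],
  ],
)

```text
clock: 10.52
position: [0.4018, 0.2195, 0.0791]
ee_rot: [0.0, 1.0, 0.017, 0.0]
contact_force: [-2.2, -0.8, 6.6]
width: 0.0102
```

Run:
```python
from h import *
plan((0.400,0.219,0.076),0.033)
save('wrist','w4.png')
f=np.concatenate([[0,.02,.05],np.arange(.11,1.4,.06),[1.39,1.42]])
for a,b in zip(f,f[1:]): print([0,round(.24*(np.cos(a)-np.cos(b)),4),0,round(-.24*(np.sin(b)-np.sin(a)),4),0],round(b,2))
```

```text
t 10.53 pos [0.4018 0.2195 0.0791] yaw 0.0338 F [-2.2 -0.8  6.6] w 0.0102 q6 0.32
 turn 0.0008 then shift xyz [-0.0018  0.0005  0.0031]
[0, np.float64(0.0), 0, np.float64(-0.0048), 0] 0.02
[0, np.float64(0.0003), 0, np.float64(-0.0072), 0] 0.05
[0, np.float64(0.0012), 0, np.float64(-0.0144), 0] 0.11
[0, np.float64(0.002), 0, np.float64(-0.0143), 0] 0.17
[0, np.float64(0.0029), 0, np.float64(-0.0141), 0] 0.23
[0, np.float64(0.0037), 0, np.float64(-0.0139), 0] 0.29
[0, np.float64(0.0045), 0, np.float64(-0.0137), 0] 0.35
[0, np.float64(0.0053), 0, np.float64(-0.0134), 0] 0.41
[0, np.float64(0.0061), 0, np.float64(-0.013), 0] 0.47
[0, np.float64(0.0069), 0, np.float64(-0.0126), 0] 0.53
[0, np.float64(0.0076), 0, np.float64(-0.0122), 0] 0.59
[0, np.float64(0.0084), 0, np.float64(-0.0117), 0] 0.65
[0, np.float64(0.0091), 0, np.float64(-0.0112), 0] 0.71
[0, np.float64(0.0097), 0, np.float64(-0.0106), 0] 0.77
[0, np.float64(0.0103), 0, np.float64(-0.01), 0] 0.83
[0, np.float64(0.0109), 0, np.float64(-0.0094), 0] 0.89
[0, np.float64(0.0115), 0, np.float64(-0.0087), 0] 0.95
[0, np.float64(0.012), 0, np.float64(-0.008), 0] 1.01
[0, np.float64(0.0124), 0, np.float64(-0.0073), 0] 1.07
[0, np.float64(0.0128), 0, np.float64(-0.0065), 0] 1.13
[0, np.float64(0.0132), 0, np.float64(-0.0057), 0] 1.19
[0, np.float64(0.0135), 0, np.float64(-0.0049), 0] 1.25
[0, np.float64(0.0138), 0, np.float64(-0.0041), 0] 1.31
[0, np.float64(0.014), 0, np.float64(-0.0033), 0] 1.37
[0, np.float64(0.0047), 0, np.float64(-0.0009), 0] 1.39
[0, np.float64(0.0071), 0, np.float64(-0.0012), 0] 1.42
```

View pics/w4.png

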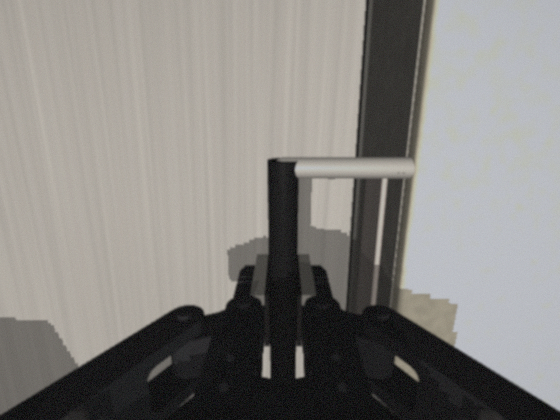

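Bar is between the pads (column 284). Now I'll raise the lid along its arc.

send_rows(
  increments=[
    [0, 0, 0, -0.0048, 0],
    [0, 0.0003, 0, -0.0072, 0],
    [0, 0.0012, 0, -0.0144, 0],
    [0, 0.002, 0, -0.0143, 0],
    [0, 0.0029, 0, -0.0141, 0],
    [0, 0.0037, 0, -0.0139, 0],
  ],
)

```text
clock: 11.32
position: [0.4108, 0.2198, 0.1464]
ee_rot: [0.0, 1.0, 0.017, -0.001]
contact_force: [-1.6, -0.5, -7.5]
width: 0.0103
```

Run:
```python
from h import *
plan((0.400,0.219,0.076),0.033)
save('scene','s5.png')
```

```text
t 11.32 pos [0.4108 0.2198 0.1464] yaw 0.0334 F [-1.6 -0.5 -7.5] w 0.0103 q6 0.31
 turn 0.0004 then shift xyz [-0.0109  0.0005  0.0704]
```

View pics/s5.png

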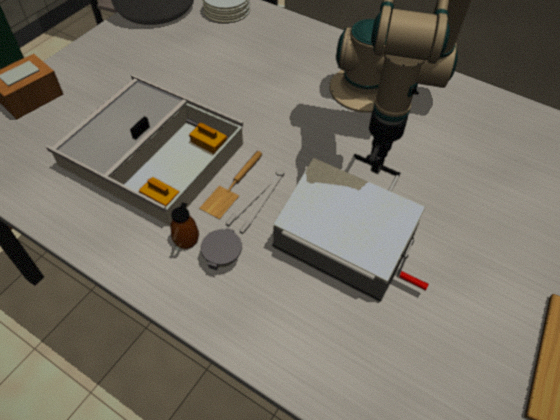

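The lid is lifting with the grip.

send_rows(
  increments=[
    [0, 0.0045, 0, -0.0137, 0],
    [0, 0.0053, 0, -0.0134, 0],
    [0, 0.0061, 0, -0.013, 0],
    [0, 0.0069, 0, -0.0126, 0],
    [0, 0.0076, 0, -0.0122, 0],
    [0, 0.0084, 0, -0.0117, 0],
    [0, 0.0091, 0, -0.0112, 0],
    [0, 0.0097, 0, -0.0106, 0],
  ],
)

```text
clock: 12.38
position: [0.4652, 0.2216, 0.2459]
ee_rot: [0.0, 1.0, 0.017, -0.005]
contact_force: [-12.8, -0.4, 0.7]
width: 0.01
```

send_rows(
  increments=[
    [0, 0.0103, 0, -0.01, 0],
    [0, 0.0109, 0, -0.0094, 0],
    [0, 0.0115, 0, -0.0087, 0],
    [0, 0.012, 0, -0.008, 0],
    [0, 0.0124, 0, -0.0073, 0],
    [0, 0.0128, 0, -0.0065, 0],
    [0, 0.0132, 0, -0.0057, 0],
    [0, 0.0, 0, 0, 0],
  ],
)

```text
clock: 13.38
position: [0.554, 0.2247, 0.3068]
ee_rot: [-0.001, 1.0, 0.017, 0.004]
contact_force: [-5.5, -1.4, 13.1]
width: 0.0105
```

Run:
```python
from h import *
plan((0.400,0.219,0.076),0.033)
save('scene','s6.png')
```

```text
t 13.38 pos [0.554  0.2247 0.3068] yaw 0.0332 F [-5.5 -1.4 13.1] w 0.0105 q6 0.24
 turn 0.0002 then shift xyz [-0.1541  0.0006  0.2308]
```

View pics/s6.png

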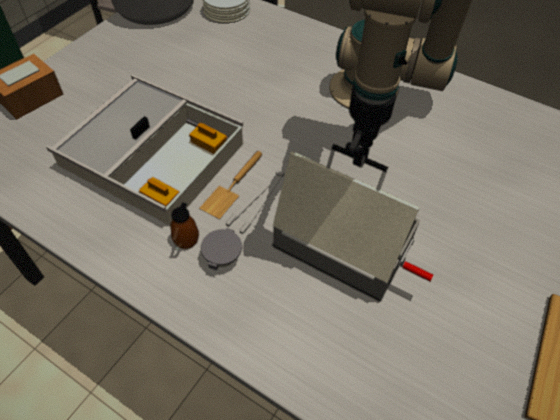

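send_rows(
  increments=[
    [0, 0.0135, 0, -0.0045, 0],
    [0, 0.0138, 0, -0.0035, 0],
    [0, 0.014, 0, -0.0025, 0],
    [0, 0, 0, 0, 0],
  ],
)

```text
clock: 13.92
position: [0.5965, 0.2262, 0.3185]
ee_rot: [-0.001, 1.0, 0.016, 0.006]
contact_force: [-5.0, -1.2, 15.0]
width: 0.0101
```

Run:
```python
from h import *
plan((0.400,0.219,0.076),0.033)
im=save('scene','s7.png');cv2.imwrite('pics/s7c.png',cv2.resize(im[110:310,240:450,::-1],None,fx=3,fy=3))
```

```text
t 13.93 pos [0.5965 0.2262 0.3185] yaw 0.0329 F [-5.  -1.2 15. ] w 0.0101 q6 0.22
 turn -0.0001 then shift xyz [-0.1966  0.0007  0.2425]
```

View pics/s7c.png

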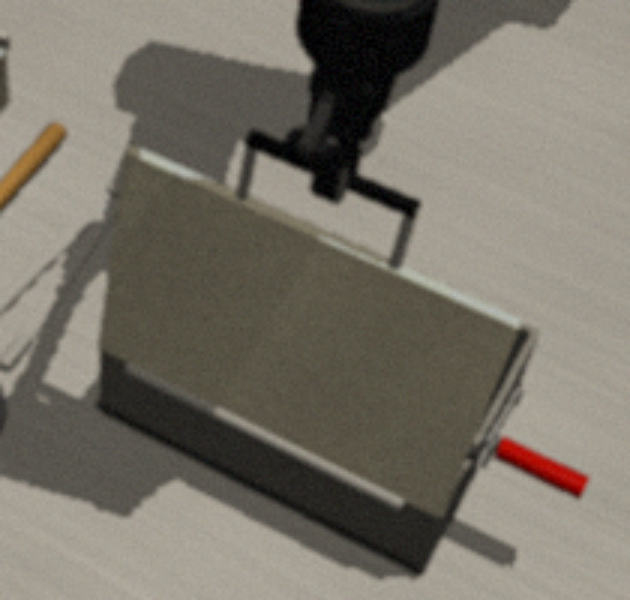

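send_rows(
  increments=[
    [0, 0.004, 0, 0, 0],
    [0, 0.004, 0, 0, 0],
    [0, 0.003, 0, 0, 0],
    [0, 0, 0, 0, 0],
  ],
)

```text
clock: 14.48
position: [0.6073, 0.2265, 0.3199]
ee_rot: [-0.001, 1.0, 0.017, 0.007]
contact_force: [-5.5, -1.5, 18.7]
width: 0.01
```

Run:
```python
from h import *
plan((0.400,0.219,0.076),0.033)
im=save('scene','s8.png');cv2.imwrite('pics/s8c.png',cv2.resize(im[110:310,240:450,::-1],None,fx=3,fy=3))
```

```text
t 14.47 pos [0.6073 0.2265 0.3199] yaw 0.0331 F [-5.5 -1.5 18.7] w 0.01 q6 0.22
 turn 0.0001 then shift xyz [-0.2074  0.0007  0.2439]
```

View pics/s8c.png

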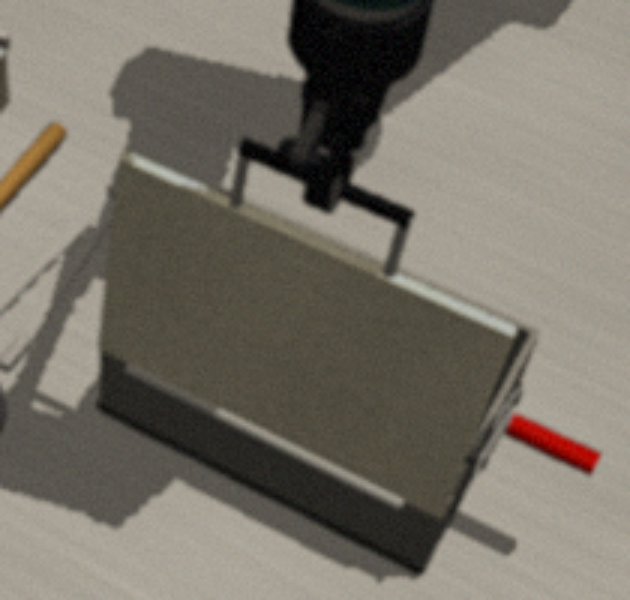

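Run:
```python
from h import *
im=save('top','t8.png');cv2.imwrite('pics/t8c.png',cv2.resize(im[150:300,100:280,::-1],None,fx=4,fy=4))
ct=manip.calibration('top');cs=manip.calibration('scene')
# predicted locked knob point & ends
cx=np.array([.033,-1]);cy=np.array([1,.033]);O=np.array([.5441,.2237])
for dx in (-.141-.06-.018,-.141-.06,-.141-.06+.018):
  p=O+cx*dx+cy*(.096-.077);q=(*p,.126);print(p,proj(ct,q),proj(cs,q))
```

```text
[0.555873 0.443327] [110.84629941 219.65826666] [439.50387193 263.96990639]
[0.556467 0.425327] [118.44494035 219.38048734] [431.35952099 260.12288673]
[0.557061 0.407327] [126.04994609 219.1025548 ] [423.29415154 256.31340727]
```

View pics/t8c.png

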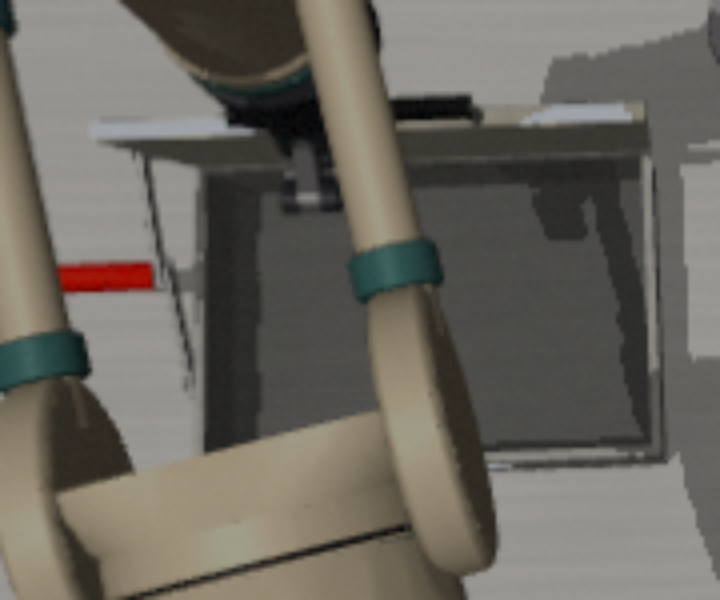

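The knob's end is at (439,263) in the scene view, against a prediction of (439.5,264) for locked, so the stay has snapped over. I'll release the bar.

send_rows(
  increments=[
    [0, 0, 0, -0.003, 0],
    [0.3, 0, 0, 0, 0],
    [0.45, 0, 0, 0, 0],
    [0.45, 0, 0, 0, 0],
    [0.45, 0, 0, -0.03, 0],
    [0.45, 0, 0, -0.04, 0],
    [0.45, 0, 0, 0, 0],
    [0.45, 0, 0, 0, 0],
  ],
)

```text
clock: 15.58
position: [0.6048, 0.2265, 0.383]
ee_rot: [0.0, 1.0, 0.017, -0.001]
contact_force: [0.4, -0.5, -0.5]
width: 0.0383
```

Run:
```python
from h import *
im=save('scene','s9.png');cv2.imwrite('pics/s9c.png',cv2.resize(im[110:310,240:450,::-1],None,fx=3,fy=3))
plan((.57,-.25,.35),0.04)
```

```text
t 15.62 pos [0.6045 0.2264 0.3824] yaw 0.0334 F [ 0.2 -0.8 -0.9] w 0.0388 q6 0.22
 turn -0.0066 then shift xyz [-0.0535  0.4747  0.0324]
```

View pics/s9c.png

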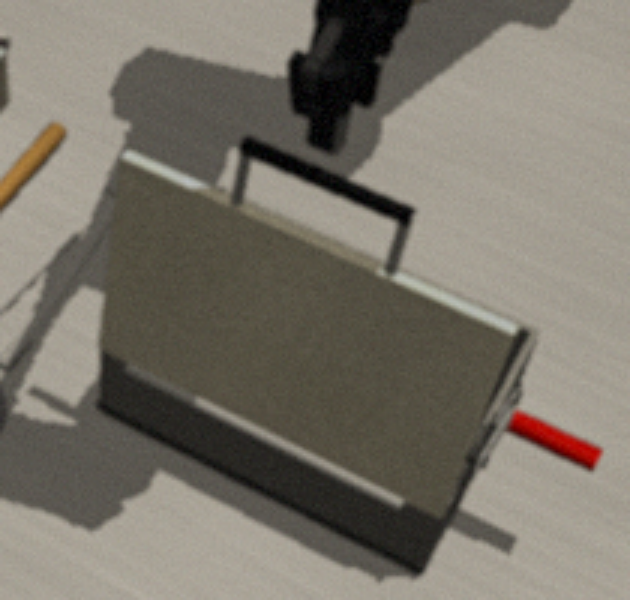

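The lid stands by itself on the stay. I'll measure the boxes from the door-open pictures.

Run:
```python
import cv2
t=cv2.imread('pics/t2.png');s=cv2.imread('pics/s9.png')
cv2.imwrite('pics/c5.png',cv2.resize(t[150:285,355:455],None,fx=4,fy=4,interpolation=cv2.INTER_CUBIC)) 
cv2.imwrite('pics/c6.png',cv2.resize(s[110:220,120:250],None,fx=5,fy=5,interpolation=cv2.INTER_CUBIC))
```

```text
(no output)
```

View pics/c5.png

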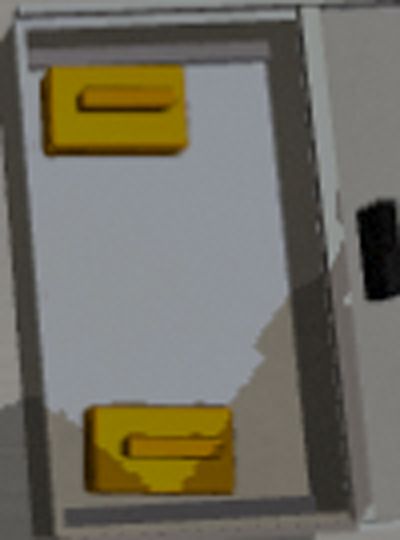

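View pics/c6.png

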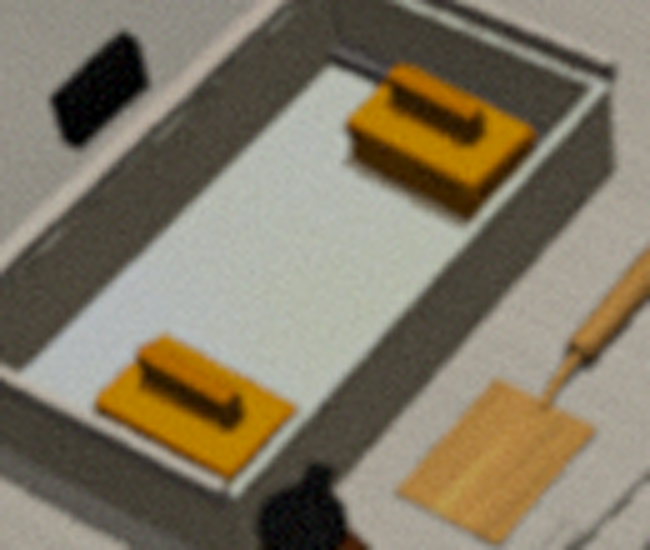

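Run:
```python
from h import *
ct=manip.calibration('top');cs=manip.calibration('scene')
def m(n,pt,ps):
    a=ray(ct,(355+pt[0]/4-.4,150+pt[1]/4-.4));b=ray(cs,(120+ps[0]/5-.4,110+ps[1]/5-.4));x,e=tri([a,b]);print(n,x.round(4),np.round(e,4))
m('ribF',(128,97),(190,369));m('ribN',(173,446),(436,100))
m('F c1',(187,66),(97,400));m('F c2',(187,150),(163,338)) 
m('N c1',(234,407),(348,127));m('N c2 ',(234,490),(397,68))
def z(n,p,h): print(n,atz(ct,(355+p[0]/4-.4,150+p[1]/4-.4),h).round(4))
for n,p in [('ribF+',(80,98)),('ribF-',(178,97)),('ribN+',(125,447)),('ribN-',(222,446))]: z(n,p,.066)
for n,p in [('F',(50,66)),('F',(187,66)),('F',(187,150)),('F',(48,150)),('N',(92,407)),('N',(234,407)),('N',(234,490)),('N',(92,488))]: z(n,p,.042)
```

```text
ribF [ 0.6816 -0.2342  0.0674] [0.0003 0.0003]
ribN [ 0.4575 -0.2542  0.0599] [0.0001 0.0001]
F c1 [ 0.709  -0.281   0.0403] [0.0015 0.0015]
F c2 [ 0.6549 -0.2826  0.0334] [0.0012 0.0012]
N c1 [ 0.4828 -0.3015  0.035 ] [0.0015 0.0015]
N c2  [ 0.4313 -0.302   0.0371] [0.0028 0.0028]
ribF+ [ 0.6811 -0.203   0.066 ]
ribF- [ 0.6819 -0.2671  0.066 ]
ribN+ [ 0.4568 -0.2218  0.066 ]
ribN- [ 0.4568 -0.2835  0.066 ]
F [ 0.7091 -0.19    0.042 ]
F [ 0.7093 -0.2819  0.042 ]
F [ 0.6522 -0.2787  0.042 ]
F [ 0.6523 -0.1863  0.042 ]
N [ 0.4838 -0.2081  0.042 ]
N [ 0.483  -0.3006  0.042 ]
N [ 0.4299 -0.2977  0.042 ]
N [ 0.4322 -0.2059  0.042 ]
```

Boxes: far at (0.681,−0.235), near at (0.457,−0.2535), rib tops about 60-67 mm (66 expected), yaw about 0. I'll go over the far one.

send_rows(
  increments=[
    [0.45, 0, 0.01, 0, 0.033],
    [0.45, 0.008, 0.06, 0, 0],
    [0.45, 0.008, 0.06, 0, 0],
    [0.45, 0.01, 0.058, 0.0, 0],
    [0.45, 0.01, 0.055, 0.02, 0],
    [0.45, 0.01, 0.055, 0.025, 0],
    [0.45, 0.01, 0.055, 0.025, 0],
    [0.45, 0.01, 0.055, 0.025, 0],
  ],
)

```text
clock: 16.62
position: [0.6706, -0.1838, 0.2873]
ee_rot: [-0.0, 1.0, -0.001, -0.001]
contact_force: [1.2, -0.4, -0.3]
width: 0.0382
```

send_rows(
  increments=[
    [0.45, 0.01, 0.053, 0.025, 0],
    [0.45, 0, 0, 0.03, 0],
    [0.45, 0, 0, 0, 0],
    [0.45, 0, 0, 0, 0],
  ],
)

```text
clock: 17.12
position: [0.6814, -0.2343, 0.2348]
ee_rot: [0.0, 1.0, 0.0, 0.0]
contact_force: [0.4, -0.1, 0.1]
width: 0.0385
```

Run:
```python
from h import *
plan((.681,-.235,.045),0)
save('wrist','w10.png');c=manip.calibration('wrist');print(proj(c,(.681,-.235,.066)),proj(c,(.681,-.205,.066)),proj(c,(.681,-.265,.066)))
```

```text
t 17.12 pos [ 0.6814 -0.2343  0.2348] yaw 0.0004 F [ 0.4 -0.1  0.1] w 0.0385 q6 -0.43
 turn 0.0004 then shift xyz [-0.0004  0.0007  0.1898]
[281.55314825 186.55031406] [281.54332104 155.03279454] [281.56229502 216.32966104]
```

View pics/w10.png

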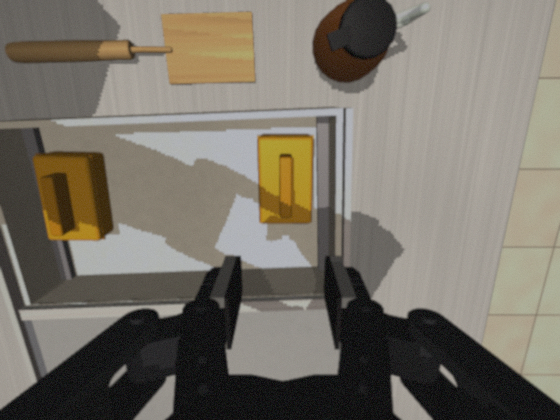

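The rib is at (286,186) against a predicted (281.5,186.5), so I'll shift +2 mm in x. Descending to grip.

send_rows(
  increments=[
    [0.45, 0.002, 0.001, 0.05, 0],
    [0.45, 0, 0, 0.05, 0],
    [0.45, 0, 0, 0.045, 0],
    [0.45, 0, 0, 0.03, 0],
    [0.45, 0, 0, 0.014, 0],
    [0.45, 0, 0, 0, 0],
    [0, 0, 0, 0, 0],
    [0, 0, 0, 0, 0],
  ],
  squeeze=50,
)

```text
clock: 18.18
position: [0.6846, -0.236, 0.0473]
ee_rot: [0.001, 1.0, 0.0, 0.002]
contact_force: [-0.5, 0.1, 3.5]
width: 0.0107
```

send_rows(
  increments=[
    [0, 0, 0, 0, 0],
    [0, 0, 0, 0, 0],
    [0, 0, 0, -0.01, 0],
    [0, 0, 0, -0.03, 0],
    [0, 0, 0, -0.05, 0],
    [0, 0, 0, -0.05, 0],
    [0, 0, 0, -0.05, 0],
    [0, 0, 0, 0, 0],
  ],
)

```text
clock: 19.18
position: [0.6854, -0.2365, 0.2411]
ee_rot: [0.002, 1.0, 0.0, 0.005]
contact_force: [0.7, -0.7, -1.3]
width: 0.0106
```

Run:
```python
from h import *
O=np.array([.5441,.2237]);cx=np.array([.033,-1]);cy=np.array([1,.033])
p=O+cx*-.05+cy*-.029
print(p);plan((*p,.28),1.6038)
save('scene','s11.png')
```

```text
[0.51345  0.272743]
t 19.18 pos [ 0.6854 -0.2365  0.2411] yaw 0.0004 F [ 0.7 -0.7 -1.3] w 0.0106 q6 -0.43
 turn -1.6034 then shift xyz [ 0.5146 -0.155  -0.0389]
```

View pics/s11.png

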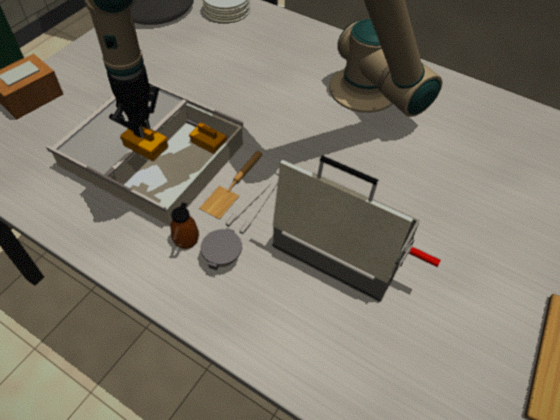

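The far box is held in the air. I'll pull back in x first, clear of the lid, then turn and move across.

send_rows(
  increments=[
    [0, -0.03, 0, -0.01, 0],
    [0, -0.045, 0, -0.01, 0],
    [0, -0.045, 0, -0.01, 0],
    [0, -0.045, 0, -0.01, 0],
    [0, -0.007, 0, 0, -0.1],
    [0, 0, 0, 0, -0.167],
    [0, 0, 0, 0, -0.167],
    [0, 0, 0, 0, -0.167],
  ],
)

```text
clock: 20.23
position: [0.51, -0.2349, 0.2727]
ee_rot: [-0.002, 0.954, 0.299, -0.002]
contact_force: [-0.1, 0.3, -1.5]
width: 0.0108
```

send_rows(
  increments=[
    [0, 0, 0, 0, -0.167],
    [0, 0, 0, 0, -0.167],
    [0, 0, 0, 0, -0.167],
    [0, 0, 0, 0, -0.167],
    [0, 0, 0, 0, -0.167],
    [0, 0, 0, 0, -0.167],
    [0, 0, 0, 0, 0],
    [0, 0, 0, 0, 0],
  ],
)

```text
clock: 21.22
position: [0.5107, -0.2352, 0.2738]
ee_rot: [-0.001, 0.696, 0.718, -0.0]
contact_force: [0.5, 0.1, -1.6]
width: 0.0105
```

Run:
```python
from h import *
plan((.5135,.2727,.28),1.6038)
```

```text
t 21.23 pos [ 0.5107 -0.2352  0.2738] yaw 1.6011 F [ 0.5  0.1 -1.6] w 0.0105 q6 -2.16
 turn -0.0027 then shift xyz [ 0.5076  0.0195 -0.0062]
```

send_rows(
  increments=[
    [0, 0.03, 0.001, 0, 0],
    [0, 0.05, 0.002, 0, 0],
    [0, 0.055, 0.002, 0, 0],
    [0, 0.055, 0.002, 0, 0],
    [0, 0.055, 0.002, 0, 0],
    [0, 0.055, 0.002, 0, 0],
    [0, 0.055, 0.002, 0, 0],
    [0, 0.055, 0.002, 0, 0],
  ],
)

```text
clock: 22.22
position: [0.5125, 0.1764, 0.2748]
ee_rot: [0.0, 0.696, 0.718, -0.0]
contact_force: [0.9, 0.4, -0.6]
width: 0.0107
```

send_rows(
  increments=[
    [0, 0.05, 0.002, 0, 0],
    [0, 0.035, 0.002, 0, 0],
    [0, 0.013, 0.001, 0, 0],
    [0, 0, 0, 0, 0],
    [0, 0, 0, 0, 0],
  ],
)

```text
clock: 22.85
position: [0.5147, 0.2715, 0.2749]
ee_rot: [0.0, 0.696, 0.718, -0.001]
contact_force: [-1.0, -0.4, -1.3]
width: 0.0107
```

Run:
```python
from h import *
plan((.5135,.2727,.049),1.6038)
save('scene','s12.png')
save('wrist','w12.png')
```

```text
t 22.85 pos [0.5147 0.2715 0.2749] yaw 1.6019 F [-1.  -0.4 -1.3] w 0.0107 q6 -1.24
 turn -0.0019 then shift xyz [ 0.0013 -0.0012  0.2259]
```

View pics/s12.png

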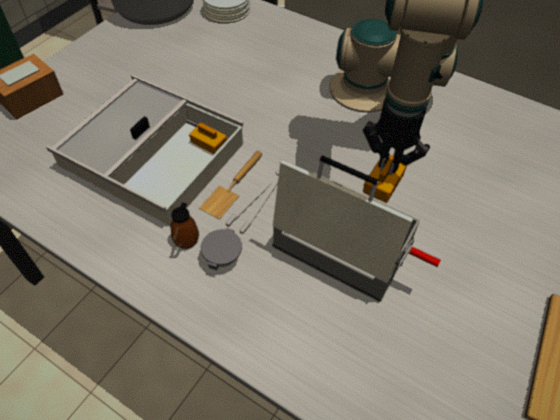

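View pics/w12.png

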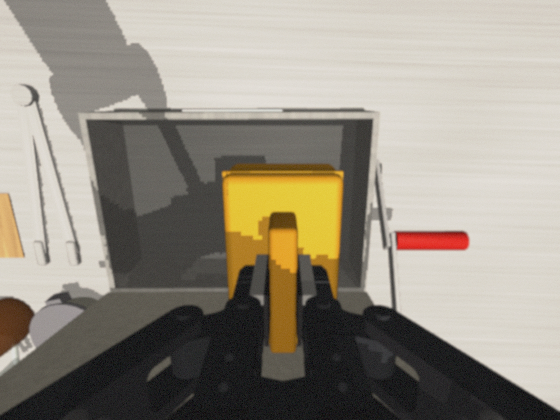

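The box hangs straight over the chest, with its rib at column 284. Descending.

send_rows(
  increments=[
    [0, 0.001, -0.001, 0.04, 0],
    [0, 0, 0, 0.05, 0],
    [0, 0, 0, 0.05, 0],
    [0, 0, 0, 0.045, 0],
    [0, 0, 0, 0.02, 0],
    [0, 0, 0, 0.012, 0],
    [0, 0, 0, 0.005, 0],
    [0, 0, 0, 0, 0],
  ],
)

```text
clock: 23.95
position: [0.5143, 0.2738, 0.0536]
ee_rot: [0.0, 0.696, 0.718, 0.001]
contact_force: [0.1, -0.8, -1.6]
width: 0.0106
```

send_rows(
  increments=[
    [0, 0, 0, 0.003, 0],
    [0, 0, 0, 0.002, 0],
    [0, 0, 0, 0.002, 0],
    [0, 0, 0, 0.0, 0],
  ],
)

```text
clock: 24.45
position: [0.5139, 0.2738, 0.0472]
ee_rot: [0.0, 0.695, 0.719, 0.0]
contact_force: [-1.5, 0.0, 4.9]
width: 0.0109
```

Floor contact (+5 N at z = 0.047, the same as at pickup). Release and rise.

send_rows(
  increments=[
    [0.3, 0, 0, 0, 0],
    [0.4, 0, 0, 0, 0],
    [0.4, 0, 0, 0, 0],
    [0.4, 0, 0, -0.03, 0],
    [0.4, 0, 0, -0.05, 0],
    [0.4, 0, 0, -0.05, 0],
    [0.4, 0, 0, -0.06, 0],
    [0.4, 0, 0, -0.04, 0],
  ],
)

```text
clock: 25.45
position: [0.5143, 0.2741, 0.2791]
ee_rot: [0.001, 0.695, 0.719, 0.002]
contact_force: [0.2, 0.5, -0.5]
width: 0.0339
```

Run:
```python
from h import *
save('wrist','w13.png');save('scene','s13.png')
plan((.457,-.2535,.25),0)
```

```text
t 25.55 pos [0.5162 0.2748 0.2816] yaw 1.6035 F [-0.7  0.5 -0.2] w 0.034 q6 -1.23
 turn 1.6035 then shift xyz [-0.0592  0.5283  0.0316]
```

View pics/w13.png

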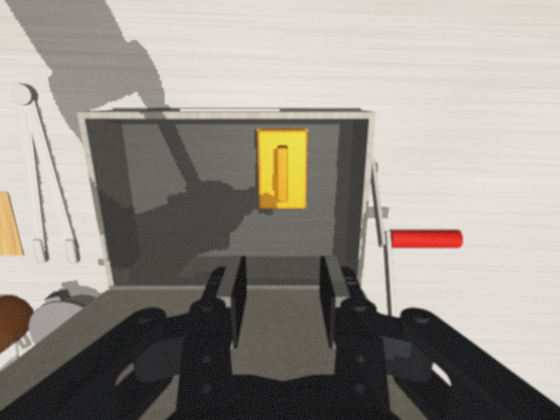

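View pics/s13.png

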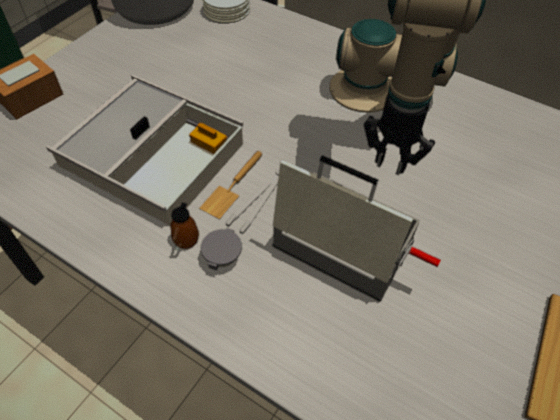

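Box 1 stands flat at (282,168) in the chest view, and the second is unmoved at (207,136) in the scene. I'll fetch it.

send_rows(
  increments=[
    [0.45, -0.04, -0.006, 0, 0],
    [0.45, -0.055, -0.008, 0, 0],
    [0.45, -0.055, -0.008, 0, 0],
    [0.45, -0.055, -0.008, 0, 0],
    [0.45, -0.055, -0.008, 0, 0],
    [0.45, -0.055, -0.008, 0, 0],
    [0.45, -0.055, -0.008, 0, 0],
    [0.45, -0.055, -0.008, 0, 0],
  ],
)

```text
clock: 26.55
position: [0.4647, -0.1545, 0.2749]
ee_rot: [-0.001, 0.696, 0.719, -0.0]
contact_force: [0.7, -0.8, 0.3]
width: 0.0382
```

send_rows(
  increments=[
    [0.45, -0.055, -0.008, 0, 0],
    [0.45, -0.044, -0.006, 0, 0],
    [0.45, 0, 0, 0, 0.178],
    [0.45, 0, 0, 0, 0.178],
    [0.45, 0, 0, 0, 0.178],
    [0.45, 0, 0, 0, 0.178],
    [0.45, 0, 0, 0, 0.178],
    [0.45, 0, 0, 0, 0.178],
  ],
)

```text
clock: 27.55
position: [0.4543, -0.252, 0.2747]
ee_rot: [-0.001, 0.965, 0.262, -0.001]
contact_force: [-0.9, -0.4, 0.5]
width: 0.0385
```

send_rows(
  increments=[
    [0.45, 0, 0, 0.015, 0.178],
    [0.45, 0, 0, 0.02, 0.178],
    [0.45, 0, 0, 0.015, 0.178],
    [0.45, 0, 0, 0, 0],
    [0.45, 0, 0, 0, 0],
  ],
)

```text
clock: 28.18
position: [0.4549, -0.2524, 0.226]
ee_rot: [0.0, 1.0, 0.002, -0.0]
contact_force: [-0.6, 0.8, 0.9]
width: 0.0383
```

Run:
```python
from h import *
plan((.457,-.2535,.045),0)
save('wrist','w14.png');c=manip.calibration('wrist');print(proj(c,(.457,-.2535,.066)),proj(c,(.457,-.2235,.066)),proj(c,(.457,-.2835,.066)))
```

```text
t 28.18 pos [ 0.4549 -0.2524  0.226 ] yaw 0.0039 F [-0.6  0.8  0.9] w 0.0383 q6 -0.64
 turn 0.0039 then shift xyz [0.0021 0.0011 0.181 ]
[284.77369498 189.21367188] [284.94326968 156.85262078] [284.61398423 219.74511951]
```

View pics/w14.png

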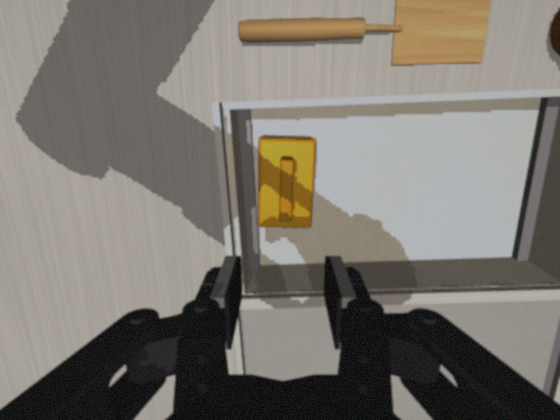

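Rib at (287,188), predicted (285,189). Adjust and descend.

send_rows(
  increments=[
    [0.45, 0.0035, 0.001, 0.045, 0.004],
    [0.45, 0, 0, 0.05, 0],
    [0.45, 0, 0, 0.045, 0],
    [0.45, 0, 0, 0.025, 0],
    [0.45, 0, 0, 0.014, 0],
    [0.45, 0, 0, 0, 0],
    [0, 0, 0, 0, 0],
    [0, 0, 0, 0, 0],
  ],
)

```text
clock: 29.22
position: [0.459, -0.2539, 0.0481]
ee_rot: [0.001, 1.0, -0.001, 0.001]
contact_force: [-1.3, -0.9, 1.0]
width: 0.0107
```

send_rows(
  increments=[
    [0, 0, 0, 0, 0],
    [0, 0, 0, 0, 0],
    [0, 0, 0, -0.01, 0],
    [0, 0, 0, -0.03, 0],
    [0, 0, 0, -0.05, 0],
    [0, 0, 0, -0.05, 0],
    [0, 0, 0, -0.05, 0],
    [0, 0, 0, -0.04, 0],
  ],
)

```text
clock: 30.22
position: [0.4582, -0.2532, 0.2794]
ee_rot: [0.0, 1.0, -0.001, 0.001]
contact_force: [0.2, -1.4, -1.1]
width: 0.0108
```

Run:
```python
from h import *
O=np.array([.5441,.2237]);cx=np.array([.033,-1]);cy=np.array([1,.033])
p=O+cx*.05+cy*-.029
print(p);plan((*p,.28),1.6038)
save('scene','s15.png')
```

```text
[0.51675  0.172743]
t 30.23 pos [ 0.4582 -0.2532  0.2794] yaw -0.0024 F [ 0.2 -1.4 -1.1] w 0.0108 q6 -0.64
 turn -1.6062 then shift xyz [ 0.4238  0.0725 -0.0006]
```

View pics/s15.png

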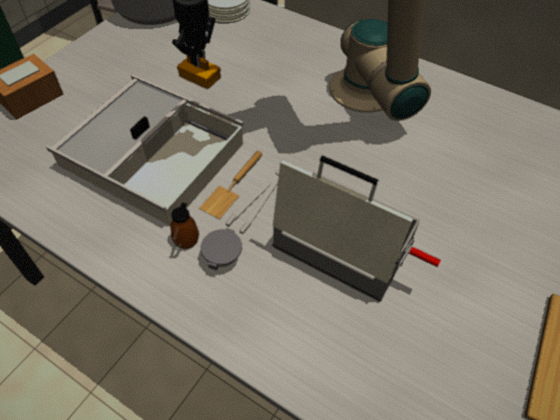

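The second box is held and the dryer well is empty. I'll turn and move across.

send_rows(
  increments=[
    [0, 0, 0, 0, -0.1],
    [0, 0, 0, 0, -0.167],
    [0, 0, 0, 0, -0.167],
    [0, 0, 0, 0, -0.167],
    [0, 0, 0, 0, -0.167],
    [0, 0, 0, 0, -0.167],
    [0, 0, 0, 0, -0.167],
    [0, 0, 0, 0, -0.167],
  ],
)

```text
clock: 31.28
position: [0.4579, -0.2529, 0.2767]
ee_rot: [-0.001, 0.804, 0.594, -0.0]
contact_force: [0.1, -0.3, -1.5]
width: 0.0106
```

send_rows(
  increments=[
    [0, 0, 0, 0, -0.167],
    [0, 0, 0, 0, -0.17],
    [0, 0.03, 0.005, 0, 0],
    [0, 0.05, 0.009, 0, 0],
    [0, 0.055, 0.009, 0, 0],
    [0, 0.055, 0.009, 0, 0],
    [0, 0.055, 0.009, 0, 0],
    [0, 0.055, 0.009, 0, 0],
  ],
)

```text
clock: 32.28
position: [0.4981, 0.0499, 0.2769]
ee_rot: [-0.0, 0.696, 0.719, -0.0]
contact_force: [0.8, 0.1, -1.0]
width: 0.0108
```

send_rows(
  increments=[
    [0, 0.055, 0.009, 0, 0],
    [0, 0.04, 0.008, 0, 0],
    [0, 0.0245, 0.005, 0, 0],
    [0, 0, 0, 0, 0],
    [0, 0, 0, 0, 0],
  ],
)

```text
clock: 32.9
position: [0.5161, 0.1676, 0.2767]
ee_rot: [0.0, 0.695, 0.719, -0.001]
contact_force: [0.4, -0.5, -0.9]
width: 0.0106
```

Run:
```python
from h import *
plan((.51675,.1727,.05),1.6038)
save('wrist','w16.png')
```

```text
t 32.9 pos [0.5161 0.1676 0.2767] yaw 1.6035 F [ 0.4 -0.5 -0.9] w 0.0106 q6 -1.42
 turn -0.0003 then shift xyz [0.005  0.0008 0.2267]
```

View pics/w16.png

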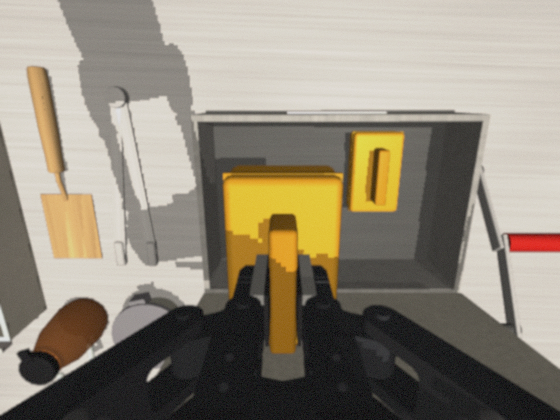

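Box 1 is clear of the place, at (376,172). Descending.

send_rows(
  increments=[
    [0, 0.002, 0, 0.04, 0],
    [0, 0, 0, 0.05, 0],
    [0, 0, 0, 0.05, 0],
    [0, 0, 0, 0.045, 0],
    [0, 0, 0, 0.02, 0],
    [0, 0, 0, 0.012, 0],
    [0, 0, 0, 0.006, 0],
    [0, 0, 0, 0, 0],
  ],
)

```text
clock: 33.95
position: [0.517, 0.17, 0.0544]
ee_rot: [0.0, 0.696, 0.718, 0.0]
contact_force: [-0.2, 0.2, -1.5]
width: 0.0107
```

send_rows(
  increments=[
    [0, 0, 0, 0.003, 0],
    [0, 0, 0, 0.002, 0],
    [0, 0, 0, 0.002, 0],
    [0, 0, 0, 0.0, 0],
  ],
)

```text
clock: 34.45
position: [0.5168, 0.1702, 0.0481]
ee_rot: [0.0, 0.695, 0.719, 0.0]
contact_force: [-2.4, -1.4, 6.6]
width: 0.0111
```

send_rows(
  increments=[
    [0.3, 0, 0, 0, 0],
    [0.4, 0, 0, 0, 0],
    [0.4, 0, 0, 0, 0],
    [0.4, 0, 0, -0.03, 0],
    [0.4, 0, 0, -0.05, 0],
    [0.4, 0, 0, -0.05, 0],
    [0.4, 0, 0, -0.06, 0],
    [0.4, 0, 0, -0.04, 0],
  ],
)

```text
clock: 35.45
position: [0.5172, 0.1704, 0.28]
ee_rot: [0.001, 0.695, 0.719, 0.001]
contact_force: [1.1, -0.3, -0.9]
width: 0.0342
```

Run:
```python
from h import *
save('wrist','w17.png');save('scene','s17.png')
plan((.5565,.4253,.22),1.6038)
```

```text
t 35.55 pos [0.5192 0.1708 0.2823] yaw 1.6035 F [0.9 0.9 0.5] w 0.0341 q6 -1.41
 turn -0.0003 then shift xyz [0.2531 0.0457 0.0623]
```

View pics/w17.png

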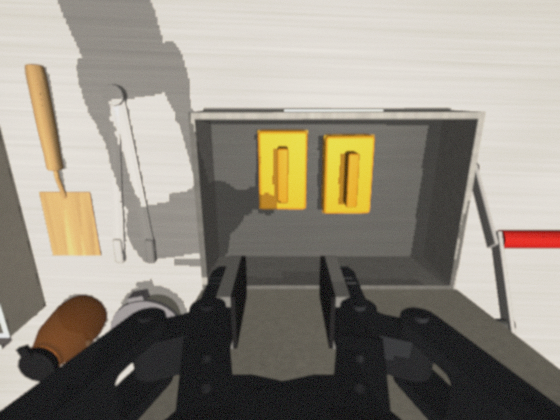

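View pics/s17.png

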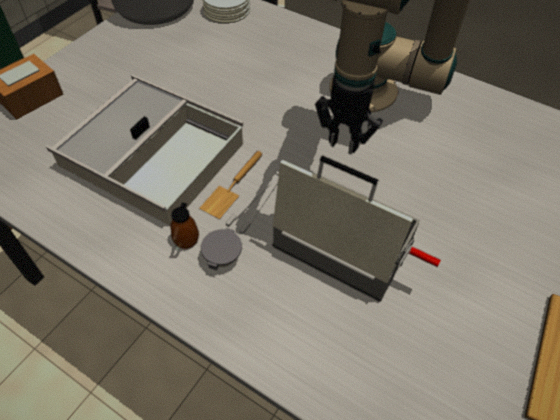

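While I was busy, box 1 was knocked about 4 cm along x towards box 2, from (376,172) to (348,174). Both boxes are flat, upright and well inside the chest, so nothing needs mending. Step 2 should hold now. I'll move above the red knob with the fingers shut.

send_rows(
  increments=[
    [0, 0.04, 0.004, 0, 0],
    [0, 0.05, 0.006, 0, 0],
    [0, 0.05, 0.008, 0, 0],
    [0, 0.05, 0.008, 0, 0],
    [0, 0.05, 0.008, 0, 0],
    [0, 0.026, 0.008, 0, 0],
    [0, 0, 0, 0.03, 0],
    [0, 0, 0, 0.03, 0],
  ],
)

```text
clock: 36.55
position: [0.5494, 0.4379, 0.2145]
ee_rot: [-0.0, 0.695, 0.719, -0.001]
contact_force: [-0.3, 0.4, -0.6]
width: -0.0004
```

send_rows(
  increments=[
    [0, 0, 0, 0.03, 0],
    [0, 0, 0, 0, 0],
    [0, 0, 0, 0, 0],
  ],
)

```text
clock: 36.92
position: [0.5503, 0.4377, 0.1874]
ee_rot: [0.0, 0.696, 0.719, 0.0]
contact_force: [0.6, 0.8, -0.0]
width: 0.0002
```

Run:
```python
from h import *
plan((.552,.438,.145),1.6038)
im=save('scene','s18.png');cv2.imwrite('pics/s18c.png',cv2.resize(im[110:310,240:450,::-1],None,fx=3,fy=3))
im=save('wrist','w18.png')
c=manip.calibration('wrist')
for y in (.407,.425,.443): print(proj(c,(.5565,y,.126)))
```

```text
t 36.92 pos [0.5503 0.4377 0.1874] yaw 1.6033 F [ 0.6  0.8 -0. ] w 0.0002 q6 -1.03
 turn -0.0005 then shift xyz [0.0003 0.0018 0.0424]
[234.05087355 231.99213212]
[261.6585029  232.80041786]
[289.20798716 233.60982746]
```

View pics/s18c.png

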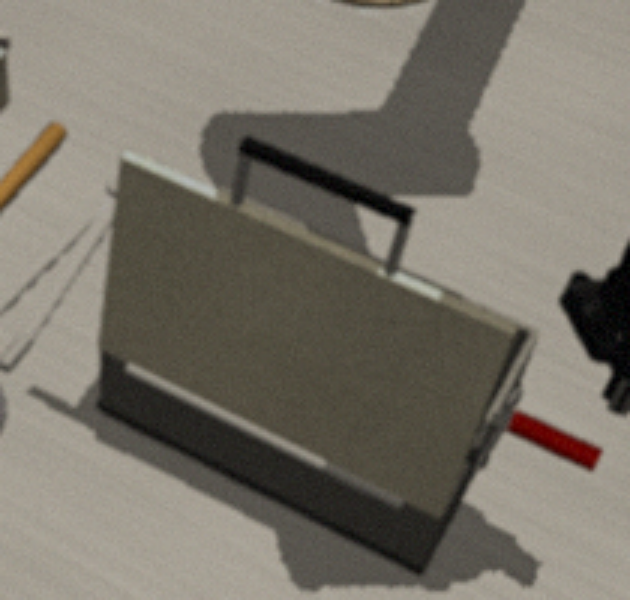

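View pics/w18.png

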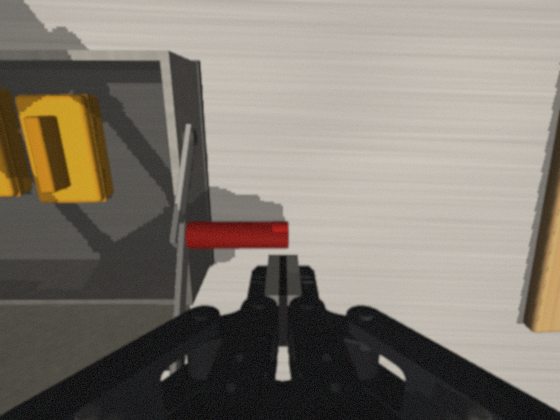

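The knob's end is at (289,234), exactly as predicted. I'll descend, then push along (0.59 y, 0.81 down).

send_rows(
  increments=[
    [0, -0.006, 0.002, 0.02, 0],
    [0, 0, 0, 0.02, 0],
    [0, 0, 0, 0.007, 0],
    [0, 0, 0, 0, 0],
  ],
)

```text
clock: 37.52
position: [0.5523, 0.4317, 0.1405]
ee_rot: [0.0, 0.695, 0.719, 0.0]
contact_force: [0.3, 1.0, -0.2]
width: 0.0002
```

send_rows(
  increments=[
    [0, 0, 0.0045, 0.0065, 0],
    [0, 0, 0.0045, 0.0065, 0],
    [0, 0, 0.0045, 0.0065, 0],
    [0, 0, 0, 0, 0],
  ],
)

```text
clock: 38.02
position: [0.5657, 0.4317, 0.1198]
ee_rot: [-0.0, 0.696, 0.718, -0.001]
contact_force: [1.0, -0.1, 1.0]
width: -0.0001
```

Run:
```python
from h import *
plan((.552,.438,.145),1.6038)
im=save('scene','s19.png');cv2.imwrite('pics/s19c.png',cv2.resize(im[110:310,240:450,::-1],None,fx=3,fy=3))
```

```text
t 38.02 pos [0.5657 0.4317 0.1198] yaw 1.6029 F [ 1.  -0.1  1. ] w -0.0001 q6 -1.05
 turn -0.0009 then shift xyz [ 0.0067 -0.0135 -0.0252]
```

View pics/s19c.png

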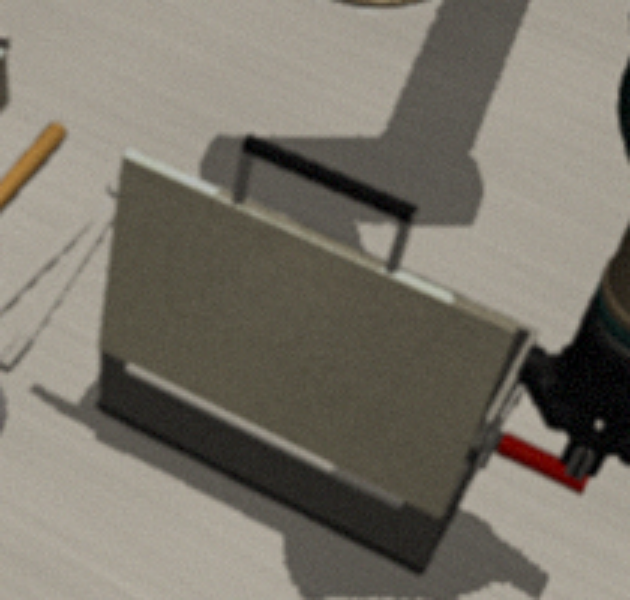

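The knob is moving down, from (597,460) to (585,488) in the crop. Keep pushing.

send_rows(
  increments=[
    [0, 0, 0.0045, 0.0065, 0],
    [0, 0, 0.0045, 0.0065, 0],
    [0, 0, 0.0045, 0.0065, 0],
    [0, 0, 0.003, 0.0065, 0],
    [0, 0, 0, 0, 0],
  ],
)

```text
clock: 38.7
position: [0.58, 0.4323, 0.0941]
ee_rot: [-0.001, 0.695, 0.719, -0.002]
contact_force: [0.7, -0.1, 0.1]
width: -0.0001
```

Run:
```python
from h import *
plan((.552,.438,.145),1.6038)
im=save('scene','s20.png');cv2.imwrite('pics/s20c.png',cv2.resize(im[110:310,240:450,::-1],None,fx=3,fy=3))
```

```text
t 38.7 pos [0.58   0.4323 0.0941] yaw 1.6037 F [ 0.7 -0.1  0.1] w -0.0001 q6 -1.06
 turn -0.0001 then shift xyz [ 0.0066 -0.0278 -0.0509]
```

View pics/s20c.png

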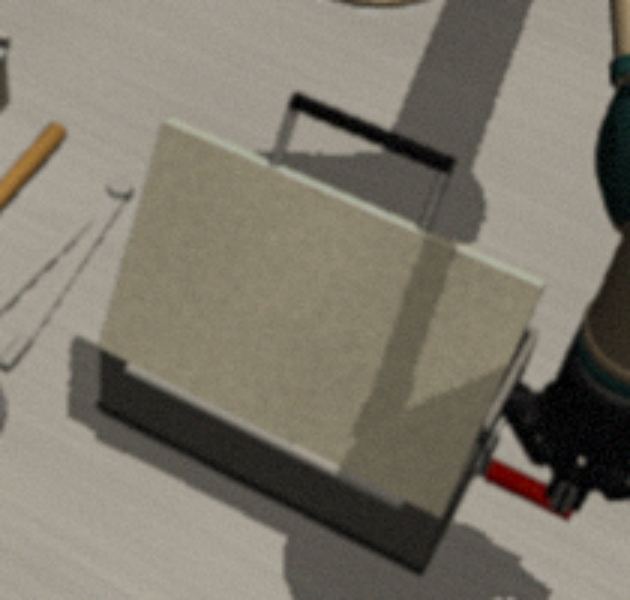

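The lid is sinking. I'll retreat outwards and up.

send_rows(
  increments=[
    [0, 0.012, 0, -0.005, 0],
    [0, 0.03, 0, -0.01, 0],
    [0, 0.03, 0, -0.03, 0],
    [0, 0, 0, -0.05, 0],
    [0, 0, 0, -0.05, 0],
    [0, 0, 0, 0, 0],
    [0, 0, 0, 0, 0],
    [0, 0, 0, 0, 0],
  ],
)

```text
clock: 39.75
position: [0.5789, 0.5042, 0.237]
ee_rot: [-0.0, 0.695, 0.719, -0.002]
contact_force: [-0.2, -0.4, 0.1]
width: -0.0001
```

Run:
```python
from h import *
plan((.552,.438,.145),1.6038)
im=save('scene','s21.png');cv2.imwrite('pics/s21c.png',cv2.resize(im[110:310,240:450,::-1],None,fx=3,fy=3))
```

```text
t 39.75 pos [0.5789 0.5042 0.237 ] yaw 1.6035 F [-0.2 -0.4  0.1] w -0.0001 q6 -0.98
 turn -0.0003 then shift xyz [-0.0653 -0.0291  0.092 ]
```

View pics/s21c.png

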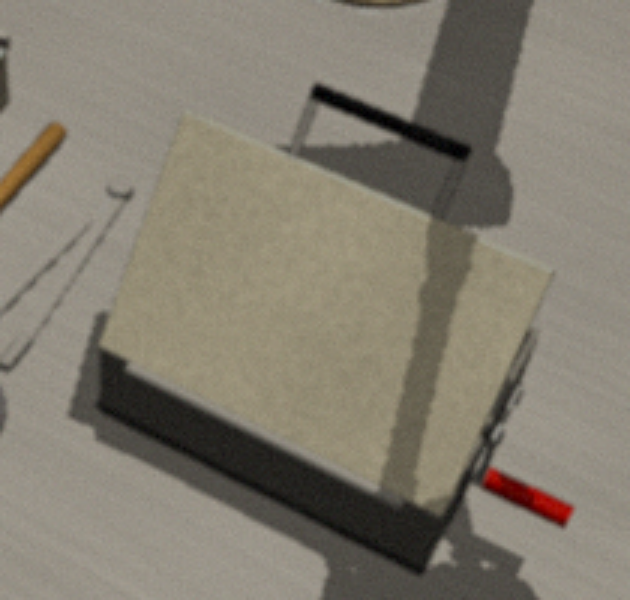

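send_rows(
  increments=[
    [0, 0, 0, -0.05, 0],
    [0, 0, 0, -0.05, 0],
    [0, 0, 0, -0.04, 0],
    [0, 0, 0, 0, 0],
    [0, 0, 0, 0, 0],
    [0, 0, 0, 0, 0],
    [0, 0, 0, 0, 0],
    [0, 0, 0, 0, 0],
  ],
)

```text
clock: 40.8
position: [0.5796, 0.5044, 0.3787]
ee_rot: [-0.0, 0.695, 0.719, -0.001]
contact_force: [0.3, -0.1, 0.0]
width: -0.0002
```

send_rows(
  increments=[
    [0, 0, 0, 0, 0],
    [0, 0, 0, 0, 0],
    [0, 0, 0, 0, 0],
    [0, 0, 0, 0, 0],
    [0, 0, 0, 0, 0],
    [0, 0, 0, 0, 0],
    [0, 0, 0, 0, 0],
    [0, 0, 0, 0, 0],
  ],
)

```text
clock: 41.8
position: [0.5796, 0.5045, 0.3795]
ee_rot: [0.0, 0.695, 0.719, -0.0]
contact_force: [-0.1, -0.3, -0.5]
width: 0.0
```

send_rows(
  increments=[
    [0, 0, 0, 0, 0],
    [0, 0, 0, 0, 0],
    [0, 0, 0, 0, 0],
    [0, 0, 0, 0, 0],
    [0, 0, 0, 0, 0],
    [0, 0, 0, 0, 0],
    [0, 0, 0, 0, 0],
    [0, 0, 0, 0, 0],
  ],
)

```text
clock: 42.8
position: [0.5797, 0.5045, 0.3794]
ee_rot: [0.0, 0.695, 0.719, -0.0]
contact_force: [-0.6, -0.8, -0.2]
width: 0.0002
```

Run:
```python
from h import *
plan((.5754,-.387,.25),1.6126)
im=save('scene','s22.png')
```

```text
t 42.8 pos [0.5797 0.5045 0.3794] yaw 1.6034 F [-0.6 -0.8 -0.2] w 0.0002 q6 -0.98
 turn -0.0092 then shift xyz [-0.8906 -0.0415  0.1294]
```

View pics/s22.png

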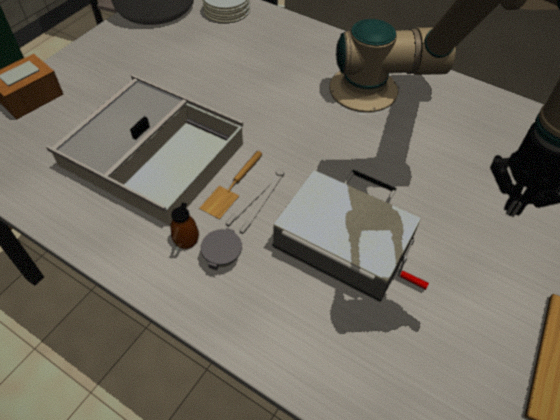

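The lid has come down, and the bar and knob match their starting places (knob (414,280)). Now to the door grip.

send_rows(
  increments=[
    [0.5, -0.04, -0.002, 0, -0.009],
    [0.5, -0.06, -0.003, 0, 0],
    [0.5, -0.06, -0.003, 0, 0],
    [0.5, -0.06, -0.003, 0, 0],
    [0.5, -0.06, -0.003, 0, 0],
    [0.5, -0.06, -0.003, 0, 0],
    [0.5, -0.06, -0.003, 0, 0],
    [0.5, -0.06, -0.003, 0, 0],
  ],
)

```text
clock: 43.85
position: [0.5751, 0.0421, 0.3798]
ee_rot: [0.0, 0.692, 0.722, 0.0]
contact_force: [0.3, -0.2, 0.3]
width: 0.0427
```

send_rows(
  increments=[
    [0.5, -0.06, -0.003, 0, 0],
    [0.5, -0.06, -0.003, 0, 0],
    [0.5, -0.06, -0.003, 0, 0],
    [0.5, -0.06, -0.003, 0, 0],
    [0.5, -0.06, -0.003, 0, 0],
    [0.5, -0.06, -0.003, 0.0, 0],
    [0.5, -0.06, -0.003, 0.0, 0],
    [0.5, 0, 0, 0.04, 0],
  ],
)

```text
clock: 44.85
position: [0.5726, -0.383, 0.341]
ee_rot: [0.004, 0.694, 0.72, -0.001]
contact_force: [-0.5, 0.5, -0.5]
width: 0.0427
```

send_rows(
  increments=[
    [0.5, -0.01, 0, 0.045, 0],
    [0.5, 0, 0, 0.045, 0],
    [0.5, 0, 0, 0, 0],
    [0.5, 0, 0, 0, 0],
  ],
)

```text
clock: 45.35
position: [0.5733, -0.3871, 0.2517]
ee_rot: [0.002, 0.692, 0.722, 0.0]
contact_force: [0.1, -0.5, -0.6]
width: 0.0429
```

Run:
```python
from h import *
plan((.5754,-.384,.086),1.6126)
save('wrist','w23.png');c=manip.calibration('wrist');print(proj(c,(.5754,-.384,.112)),proj(c,(.5454,-.384,.112)))
save('top','t23.png');save('scene','s23.png')
```

```text
t 45.35 pos [ 0.5733 -0.3871  0.2517] yaw 1.6126 F [ 0.1 -0.5 -0.6] w 0.0429 q6 -2.31
 turn -0.0 then shift xyz [0.003  0.0023 0.1657]
[286.36118737 195.17753621] [287.96337134 160.90601521]
```

View pics/w23.png

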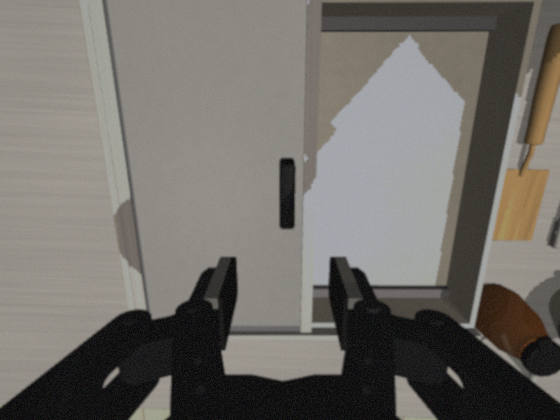

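View pics/t23.png

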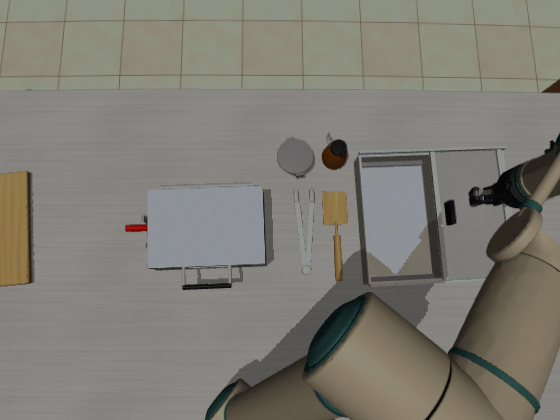

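The block's top is at (287,192) against a predicted (286,195). The lid is shut in the top view. Gripping the block.

send_rows(
  increments=[
    [0.5, 0.003, 0.001, 0.05, 0],
    [0.5, 0, 0, 0.05, 0],
    [0.5, 0, 0, 0.04, 0],
    [0.5, 0, 0, 0.024, 0],
    [0.5, 0, 0, 0, 0],
    [0, 0, 0, 0, 0],
    [0, 0, 0, 0, 0],
    [0, 0, 0, 0, 0],
  ],
  squeeze=35,
)

```text
clock: 46.5
position: [0.5745, -0.384, 0.0881]
ee_rot: [0.002, 0.692, 0.722, 0.001]
contact_force: [0.2, 1.4, 5.8]
width: 0.0134
```

send_rows(
  increments=[
    [0, 0, 0, 0, 0],
    [0, 0.01, 0, 0, 0],
    [0, 0.02, 0, 0, 0],
    [0, 0.025, 0, 0, 0],
    [0, 0.025, 0, 0, 0],
    [0, 0.025, 0, 0, 0],
    [0, 0.025, 0, 0, 0],
    [0, 0.02, 0, 0, 0],
  ],
)

```text
clock: 47.5
position: [0.5685, -0.2344, 0.0881]
ee_rot: [0.003, 0.692, 0.722, 0.0]
contact_force: [-0.4, -3.2, 6.0]
width: 0.0132
```

send_rows(
  increments=[
    [0, 0.015, 0, 0, 0],
    [0, 0.008, 0, 0, 0],
    [0, 0.005, 0, 0, 0],
    [0, 0.003, 0, 0, 0],
    [0, 0, 0, 0, 0],
  ],
)

```text
clock: 48.12
position: [0.5672, -0.2034, 0.0881]
ee_rot: [0.002, 0.692, 0.722, 0.001]
contact_force: [-0.2, 0.3, 8.3]
width: 0.0131
```

Travelled 181 mm of 186. Push on to the stop.

send_rows(
  increments=[
    [0, 0.003, 0, 0, 0],
    [0, 0.003, 0, 0, 0],
    [0, 0.002, 0, 0, 0],
    [0, 0.001, 0, 0, 0],
    [0, 0, 0, 0, 0],
  ],
)

```text
clock: 48.75
position: [0.5671, -0.1982, 0.0881]
ee_rot: [0.005, 0.692, 0.722, -0.002]
contact_force: [-1.6, -9.6, 4.9]
width: 0.0135
```

At the stop: −9.6 N, 186 mm of travel. Relax, release and rise.

send_rows(
  increments=[
    [0, -0.003, 0, 0, 0],
    [0.3, 0, 0, 0, 0],
    [0.5, 0, 0, 0, 0],
    [0.5, 0, 0, 0, 0],
    [0.5, 0, 0, -0.03, 0],
    [0.5, 0, 0, -0.05, 0],
    [0.5, 0, 0, -0.05, 0],
    [0.5, 0, 0, -0.05, 0],
  ],
)

```text
clock: 49.75
position: [0.5652, -0.1964, 0.2668]
ee_rot: [-0.0, 0.692, 0.722, -0.0]
contact_force: [0.3, -0.4, 0.4]
width: 0.043
```

send_rows(
  increments=[
    [0.5, -0.05, -0.03, 0, 0],
    [0.5, -0.05, -0.03, 0, 0],
    [0.5, -0.05, -0.03, 0, 0],
    [0.5, -0.05, -0.03, 0, 0],
    [0.5, 0, 0, 0, 0],
    [0.5, 0, 0, 0, 0],
  ],
)

```text
clock: 50.5
position: [0.4538, -0.4011, 0.2651]
ee_rot: [-0.0, 0.692, 0.721, 0.0]
contact_force: [-0.2, 0.1, 0.1]
width: 0.0426
```

Run:
```python
from h import *
plan((.5,0,.3))
a=save('top','t24.png');b=save('scene','s24.png')
cv2.imwrite('pics/t24c.png',cv2.resize(a[140:300,110:525,::-1],None,fx=1.9,fy=1.9))
cv2.imwrite('pics/s24c.png',cv2.resize(b[70:310,40:440,::-1],None,fx=2,fy=2))
def sub(A,B,x0,x1,y0,y1): 
    d=cv2.absdiff(A,B)[y0:y1,x0:x1]; return d.mean()
p=cv2.imread('pics/s0.png') if 0 else cv2.imread('pics/scene0.png')[:,:,::-1]
t=cv2.imread('pics/top0.png')[:,:,::-1]
print(sub(t,a,120,280,180,295),sub(t,a,275,350,130,290))
```

```text
t 50.5 pos [ 0.4538 -0.4011  0.2651] yaw 1.6117 F [-0.2  0.1  0.1] w 0.0426 q6 -2.45
 turn 0.0 then shift xyz [ 0.3989  0.0625 -0.0349]
0.9851992753623189 1.3432777777777778
```

View pics/t24c.png

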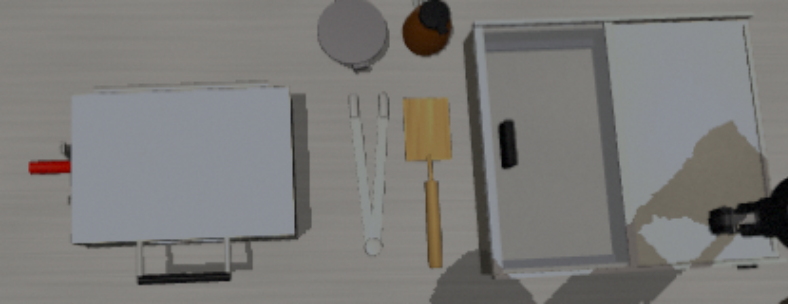

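View pics/s24c.png

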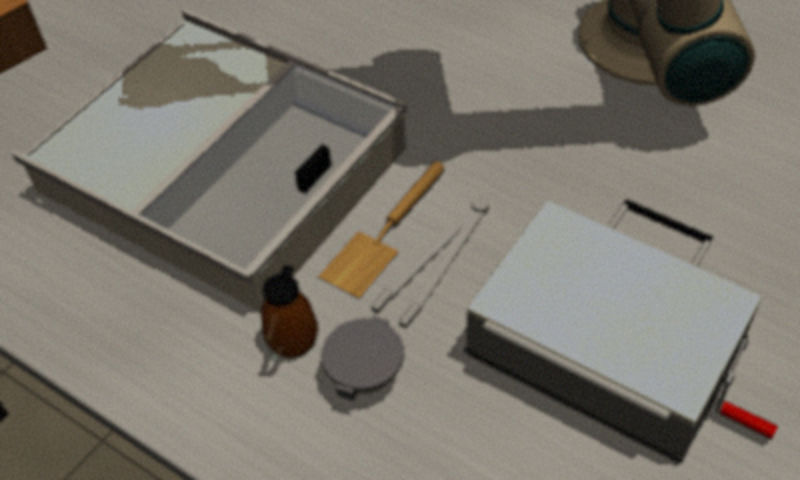

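The chest and bystander areas match the start picture. The door's block moved from column 381 to 377, so the roughly 8 mm gap at the start is gone. Handing in.

Run:
```python
from rig import manip
print(manip.sign_off())
```

```text
the job is handed in; nothing more can be done
None
```

The job is handed in at about 50 s of the 210 s allowed. Both bento boxes are in the chest, the lid is shut and the dryer door is closed. Only two boxes were present at the start.

What I did, in order:
- **Opening:** I slid the door to its stop and raised the lid by its bar until the stay locked. The knob's end was within 1 px of the predicted locked position, and the lid stayed up on its own.
- **Boxes:** I moved both boxes by their ribs and set each down until I felt the chest floor.
- **Closing:** I broke the stay at the red knee, let the lid sink by itself, and slid the door shut to its stop.

Last checks:
- **Lid and stay:** the chest in the top view matches the start picture to within noise, with the bar and knob in their starting places.
- **Door:** it reached its closed stop with a 9.6 N push after 186 mm of travel. The last picture shows the roughly 8 mm starting gap is gone.
- **Pitcher, bowl, tongs and spatula:** unmoved against the start picture.
- **Robot:** clear of everything, with about zero contact force.

Two things to know:
- **Box 1 was knocked sideways:** it shifted about 4 cm inside the chest while I was placing box 2. It was still upright, flat and well inside, so I left it. I could not look at the boxes again once the lid was shut.
- **Small measurement offsets:** the wrist camera read 2–4 mm off the two fixed cameras, and finger openings read about 1.5 mm too small. Neither caused a problem.

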